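# Empty the tilting sleeve dispenser through its largest opening

## Robot

A 6-joint arm with a two-finger parallel gripper is mounted at the origin on a cart in front of the work surface, level with it; the furniture and walls round the work are solid. World frame = base frame: x ahead of the robot, y to its left, z up, the work surface at z = 0. Lengths are in mm, angles in rad, forces in N, time in s.
With the tool pointing down it reaches from about 275 to 750 mm from the base axis. Payload 10.2 kg.
Tool frame: the origin (TCP) lies on the centre line of the jaws, within the pads' length; the fingertips stand 22 mm ahead of it and the grasp point (between the pads) lies 3 mm ahead of it; z points along the fingers, y is the direction in which the jaws open and shut (so a half turn about z gives the same grasp; the last joint's range is limited). The gripper opens to 85 mm and grips with 20 to 120 N. Pads are 22 mm wide; open, the fingers measure 114 mm over their backs; the gripper's body (76 mm by 85 mm) begins 54 mm behind the grasp point. The pads swing forward as they close: fully open they stand 13 mm farther back than shut.
Start: joints at [0.947, 0.313, 1.498, -0, 1.331, -0.223], TCP at [204.844, 483.394, 253.294] pointing down, gripper open.
Joint ranges: [-2.94, 2.94], [-0.97, 2.17], [0.19, 2.56], [-1.23, 4.37], [0.02, 3.11], [-2.88, 2.88]. Speed limits (rad/s): [2.39, 2.39, 3.01, 3.14, 3.14, 3.14].

## Interface

Orientations are given as [roll, pitch, yaw] about the fixed x, y, z axes, in that order (R = Rz(yaw) Ry(pitch) Rx(roll)).
In Python, from workcell import ctrl, grab_frame, camera_params gives the robot as it stands.
- The arm moves only by the shell command python3 -m handwheel 'ROWS' [FORCE]. ROWS is a JSON object of lists of equal length, an entry for each row: "xyz": the shift along the tool's x, y, z in cm, a list of three; "rotation": the turn, a rotation vector about the tool's x, y, z in degrees, a list of three; "claw": the opening, from 0 (shut) to 1 (fully open). A call has 1 to 8 rows; each row is the pose to reach, as a shift and turn from the pose measured when the call began, along the tool's axes at that moment; what a row does not reach only later rows make up. A row lasts 1/8 s, in which the tool goes at most 62.5 mm and 10.7 degrees, less where a joint would pass 70% of its speed; a pose out of reach is approached as far as the arm can. A call with a gripper value outside its range is refused whole. The fingers move at their own pace and stop on an object; FORCE is the grip in N (left out, the last holds). Time passes only in rows, so rows that repeat a pose let the fingers close. It gives the time, the measured TCP pose, the force and the opening at its end, in the units of the state.
- ctrl.observe(): the state, without advancing time (a new reading comes with each control period).
- grab_frame(name): name is "scene" or "top" or "wrist"; returns the picture (400x640x3 uint8, red, green, blue); there is no depth.
- camera_params(name): a dict with "fx", "fy", "cx", "cy" (pixels), "R" (3x3) and "t" (3): a world point X has camera coordinates R X + t. Camera axes: x right, y down, z forward; pixel columns grow to the right and rows downward; lengths in mm; the calibration is good to about 2 mm. The wrist camera is an equidistant fisheye: a pixel r from the principal point sees the ray r / f radians off the axis. A picture is of the moment at which its call begins: read the wrist's pose just before it. camera_params takes no time and is no camera call; for the wrist camera it gives the pose at the moment of the call.
- ctrl.finish_job(): hands the job in, once; it reports no verdict.
The state is a dict: "time_s": time; "joint_pos": joint angles; "joint_vel": joint speeds; "effort": joint torques, N m; "position": TCP position; "eef_rot": TCP orientation; "ft_force": force on the tool from outside, world axes, zero at the start; "ft_torque": the same for the moment, N m; "opening": finger opening in mm.
Only numpy, scipy, OpenCV 4.12 (cv2) and the standard library are available. Lean on these libraries where they do the work, as an engineer would, in place of code of your own. Each camera call takes 0.05 s, during which the arm holds its last target.

## Task

Two steel adapter sleeves are shut inside the tilting tube of the dispenser. With the tube at rest, push the pegs of the clicking dial on its nose round until the largest opening is in line with the tube; then push the T-bar over so that the tube tips nose down and both sleeves slide out into the tray. Let the tube swing back to rest with the dial left at the largest opening; do not touch the sleeves with the fingers, and leave the jars beside the dispenser where they are.

Things in the scene. Friction and masses are not known exactly. Their poses are not given: they have to be found in the camera images.
- stand: Sleeve dispenser screwed to the bench: dark base plate 84 x 106 mm, two grey cheeks and a tilting aluminium tube with clear upper sides. Origin on the bench under the pivot; -x points to the nose (mouth and dial), +x to the tail, +y to the side nearer the robot, z up. Nose is towards world -y, turned up to 0.43 rad to world +x. Nothing on it stands higher than 0.33 m.
- pivot (a point): Pivot of the tube, 155 mm above the bench over the stand's origin; the tube tips about the stand's y axis. This point's axes are the tube's: -x along it to its mouth, z across it, upward. At rest the tube stands 0.26 rad nose up. The dial's centre lies 97 mm towards the mouth and 44 mm above the tube's axis. A tall press stands right of the line to it: keep the wrist leaning to the tail side.
- magazine (a joint): Tipping of the tube, rad: 0 at rest (nose up 0.26 rad, on its stop), grows as the nose goes down, end stop at 0.9 (nose down 0.64 rad). A spring brings it back to 0 by itself when let go, in about 1 s; holding it tipped takes about 8 N at the T-bar. Sleeves slide out at about 0.6 or more; hold 0.8 for a second.
- tip_bar (a point): Centre of the black T-bar: round bar 16 mm thick, 76 mm long, along the stand's y, on a 12 mm stem, 110 mm above the tube's axis. Push it from the tail side to the nose; it swings 110 mm about the pivot: at rest 104 mm above it and 38 mm to its tail side, at the end stop 94 mm above it and 58 mm to its nose side.
- dial (a joint): Angle of the dial, rad; turns endlessly both ways on a spring catch, a click every 1.047 rad. 0 (or 6.283): largest opening in line with the tube. 1.047, 2.094, 3.142, 4.189 bring openings of 24, 20, 16, 10 mm, 5.236 a blank. Growing angle moves the pegs on top to the stand's -y (away from the robot). A click takes about 5 N at a peg, then the dial snaps on by itself.
- dial_axle (a point): Centre of the dial: steel disc 160 mm across, 8 mm thick, square to the tube. Openings on a 44 mm radius, 60 degrees apart; the lowest is in front of the tube. Six 10 mm pegs stick out of the rim, half-way between openings, to 99 mm from the centre; at a click the top two are 30 degrees either side of the top: push one over to the other side for one click. Axes turn with the dial.
- large_hole (a point): Centre of the largest opening (56 mm) of the dial.
- tube_mouth (a point): Point on the tube's axis in the plane of the dial: where the centre of the largest opening must be.
- sleeve_0_mid (a point): Middle of the rear sleeve: a plain dark turned steel sleeve 35 mm across and 64 mm long, about 0.12 kg; both lie end to end in the tube (44 mm wide inside) at the start. z along its length.
- sleeve_1_mid (a point): Middle of the front sleeve: a plain dark turned steel sleeve 35 mm across and 64 mm long, about 0.12 kg; both lie end to end in the tube (44 mm wide inside) at the start. z along its length.
- tray_floor (a point): Middle of the inner floor (2 mm above the bench) of the pale stainless tray, 186 x 256 x 48 mm outside with a flat rim, that stands loose on the bench under the nose; x along its short side, y along its long side. Inside it measures 154 x 224 mm at the top.
- jar_tall: Bystander: small jar, 34 mm across, 68 mm high, beside the dispenser on the side away from the robot.
- jar: Bystander: small jar, 40 mm across, 58 mm high, beside the dispenser on the side away from the robot, near its tail.

How it is judged:
By the outcome, as a careful person would: the job done as asked, in the order asked, and still so for the second after the job is handed in, with the robot touching nothing.
It also fails if it takes over 72 s, if anything falls off the work surface, if the arm or the gripper's body presses on something with over 40 N, if the wrist force passes 120 N, or if a joint passes its speed limit or range.

## Working session

There is one attempt and no reset: what is moved stays moved. The work goes in short steps, Python scripts to look and compute and a shell command to move; the robot and the scene stay as the last step left them, time stands still between calls to the robot, and variables do not carry over. Pictures are saved under pics/ and viewed, and the job is handed in when it is done.

```bash
ls; mkdir -p pics; python3 - <<'E'
from workcell import ctrl, grab_frame, camera_params
import cv2
print(ctrl.observe())
for n in ("scene","top","wrist"):
    print(n,camera_params(n))
    cv2.imwrite(f"pics/{n}0.png",grab_frame(n)[:,:,::-1])
E
```

```text
pics
{'time_s': 0.0, 'joint_pos': array([ 9.46601517e-01,  3.13463291e-01,  1.49845369e+00,  1.19459603e-05,
        1.33104028e+00, -2.23393672e-01]), 'joint_vel': array([-0.00103175, -0.000212  , -0.00129102,  0.00134936, -0.00049119,
        0.00039126]), 'effort': array([-2.74046848e-03, -4.12269831e+01, -2.59729600e+01, -4.26827546e-04,
        4.26739192e-03,  2.93781852e-05]), 'position': array([204.69188975, 483.18848336, 252.72201982]), 'eef_rot': array([-3.14026453e+00, -3.13626227e-04,  2.74078846e+00]), 'ft_force': array([ 0.34975585, -0.64555221,  0.32501744]), 'ft_torque': array([-0.0237675 ,  0.00064201, -0.02715663]), 'opening': 85.56094604629185}
scene {'fx': 424.5469109405816, 'fy': 424.5469109405816, 'cx': 327.9722609675968, 'cy': 195.81342959736656, 'R': array([[-0.99594307,  0.08697496, -0.02308172],
       [ 0.06199931,  0.47733133, -0.87653345],
       [-0.06521883, -0.87440846, -0.48078722]]), 't': array([ 485.728925  ,  -65.8776946 , 1281.35745016])}
top {'fx': 425.52868982010267, 'fy': 425.52868982010267, 'cx': 325.8616632018388, 'cy': 199.00212772623323, 'R': array([[-0.02322694, -0.99924452, -0.03115933],
       [-0.9870487 ,  0.02786977, -0.15798148],
       [ 0.15873053,  0.02708635, -0.98695033]]), 't': array([374.5975116 , 534.06276929, 930.02967649])}
wrist {'fx': 309.70691628693146, 'fy': 309.70691628693146, 'cx': 318.52531741483114, 'cy': 199.74230265057236, 'R': array([[ 0.39055715,  0.92057637, -0.00206279],
       [ 0.88679772, -0.37562313,  0.2692528 ],
       [ 0.24709294, -0.10698788, -0.96306733]]), 't': array([-523.33498587,  -34.18619875,  379.7789967 ])}
```

View pics/scene0.png

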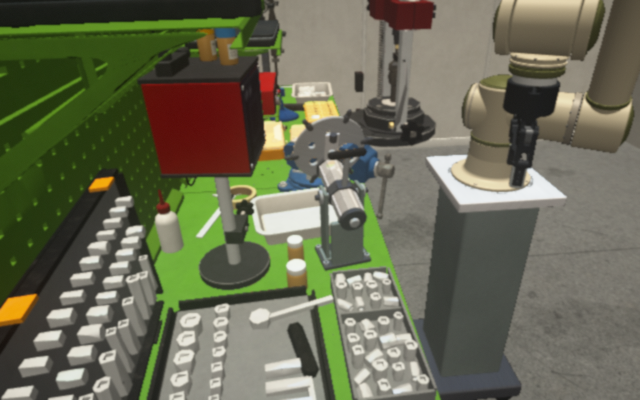

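View pics/top0.png

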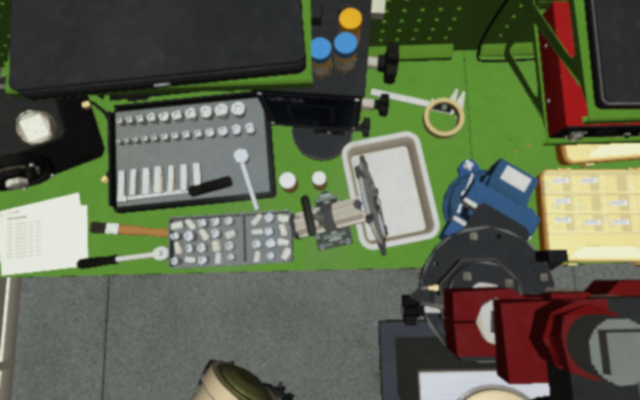

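View pics/wrist0.png

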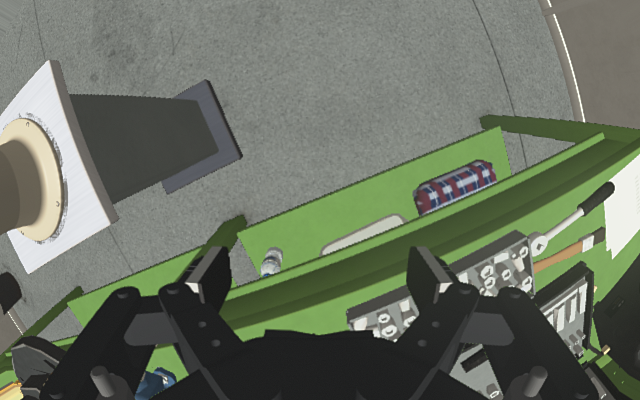

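```bash
python3 - <<'E'
import cv2
a=cv2.imread("pics/scene0.png")[100:280,220:420]
cv2.imwrite("pics/scene0z.png",cv2.resize(a,None,fx=3.3,fy=3.3,interpolation=cv2.INTER_CUBIC)[:600])
a=cv2.imread("pics/top0.png")[110:270,240:450]
cv2.imwrite("pics/top0z.png",cv2.resize(a,None,fx=3.5,fy=3.5,interpolation=cv2.INTER_CUBIC))
E
```

```text
(no output)
```

View pics/scene0z.png

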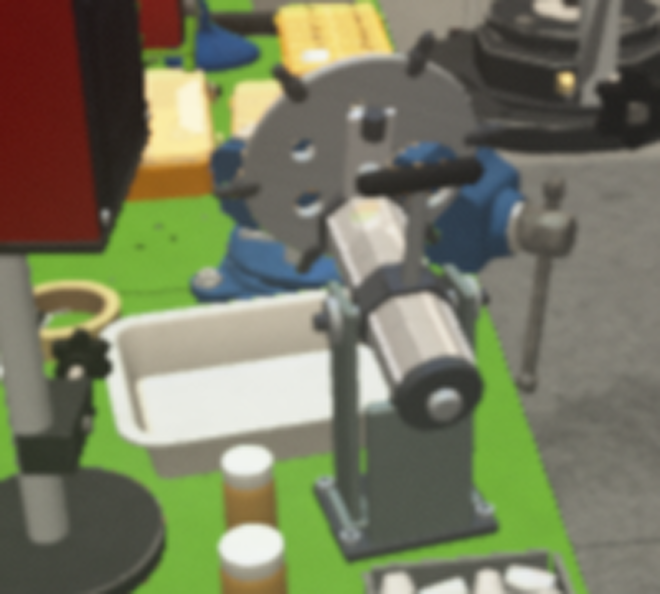

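View pics/top0z.png

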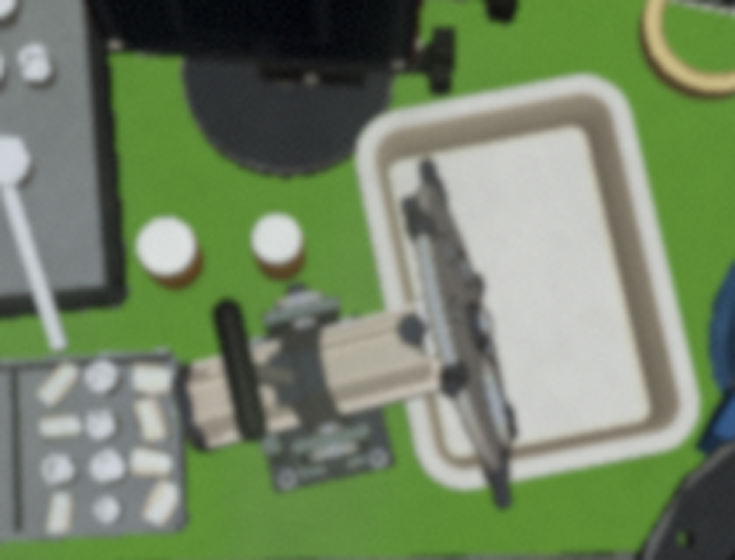

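```bash
cat > h.py <<'E'
import numpy as np, cv2
from workcell import ctrl, grab_frame, camera_params
from scipy.spatial.transform import Rotation as Ro
def cam(n):
    p=camera_params(n); return p
def proj(p,X):
    c=p['R']@np.asarray(X,float)+p['t']; return np.array([p['fx']*c[0]/c[2]+p['cx'],p['fy']*c[1]/c[2]+p['cy']])
def projf(p,X):
    c=p['R']@np.asarray(X,float)+p['t']; r=np.hypot(c[0],c[1]); th=np.arctan2(r,c[2]); return np.array([p['fx']*th*c[0]/r+p['cx'],p['fy']*th*c[1]/r+p['cy']])
def ray(p,u,fish=False):
    x=(u[0]-p['cx'])/p['fx']; y=(u[1]-p['cy'])/p['fy']
    if fish:
        th=np.hypot(x,y); d=np.array([np.sin(th)*x/th,np.sin(th)*y/th,np.cos(th)])
    else: d=np.array([x,y,1.])
    d=p['R'].T@d; return -p['R'].T@p['t'], d/np.linalg.norm(d)
def tri(rays):
    A=sum(np.eye(3)-np.outer(d,d) for o,d in rays); b=sum((np.eye(3)-np.outer(d,d))@o for o,d in rays)
    X=np.linalg.solve(A,b); return X,[np.linalg.norm(np.cross(X-o,d)) for o,d in rays]
def onz(r,z): o,d=r; return o+d*(z-o[2])/d[2]
E
python3 - <<'E'
from h import *
s=cam("scene");t=cam("top")
print(-s['R'].T@s['t'],-t['R'].T@t['t'])
S=lambda a,b:(220+a/3.3,100+b/3.3)
T=lambda a,b:(240+a/3.5,110+b/3.5)
for n,a,b in [("barL",S(366,181),T(227,306)),("barR",S(475,170),T(254,432)),("pegtop",S(425,45),T(505,500))]:
    print(n,tri([ray(s,a),ray(t,b)]))
for q in [(288,480),(380,458)]: print(onz(ray(t,T(*q)),5))
for q in [(358,548),(492,520),(322,485)]: print(onz(ray(s,S(*q)),5))
E
```

```text
[ 571.41136589 1109.62902818  569.52773862] [ 388.22260976  334.23919056 1013.93732802]
barL (array([511.89759081, 392.7694436 , 260.92445819]), [np.float64(1.3566491592185692), np.float64(1.3566491592185375)])
barR (array([447.85359483, 380.16453256, 258.30366704]), [np.float64(0.6027079710455912), np.float64(0.6027079710455799)])
pegtop (array([434.55606445, 254.24413133, 289.77065498]), [np.float64(24.654247115023292), np.float64(24.654247115023267)])
[435.68783323 373.04400103   5.        ]
[448.91525849 310.62679594   5.        ]
[520.75162591 392.2338927    5.        ]
[430.25672581 373.11486354   5.        ]
[539.26594454 320.40363545   5.        ]
```

```bash
cat >> h.py <<'E'
P0=np.array([486.5,349.7,155.]);PSI=0.2
def frame(q=0.,psi=None):
    psi=PSI if psi is None else psi
    n=np.array([np.sin(psi),-np.cos(psi),0]);z=np.array([0,0,1.]);a=0.26-q
    u=n*np.cos(a)+z*np.sin(a);w=z*np.cos(a)-n*np.sin(a);y=np.array([-np.cos(psi),-np.sin(psi),0])
    return u,y,w   # nose, robot side, up-across
def dial(r,ang,q=0.,off=0.): # ang from top toward robot side (+y)
    u,y,w=frame(q); return P0+(97+off)*u+44*w+r*(np.sin(ang)*y+np.cos(ang)*w)
E
python3 - <<'E'
from h import *
for n,o,f in [("scene",(220,100),3.3),("top",(240,110),3.5)]:
    p=cam(n);im=cv2.imread(f"pics/{n}0z.png")
    def d(X,c,r=3):
        a=(proj(p,X)-o)*f; cv2.circle(im,tuple(int(v) for v in a),r,c,-1)
    for k in range(6):
        d(dial(44,k*np.pi/3),(0,0,255)); d(dial(99,(k+.5)*np.pi/3),(255,0,0))
    for k in range(60): d(dial(80,k*np.pi/30),(0,255,255),1)
    u,y,w=frame()
    d(P0,(255,0,255)); 
    for e in(-38,38): d(P0-10*u+110*w+e*y,(0,255,0))
    for a in(-42,42):
        for b in (-53,53):
            d(np.array([P0[0],P0[1],5])+a*np.array([-y[1],y[0],0])+b*y,(255,255,0))
    cv2.imwrite(f"pics/{n}0m.png",im)
E
```

```text
(no output)
```

View pics/scene0m.png

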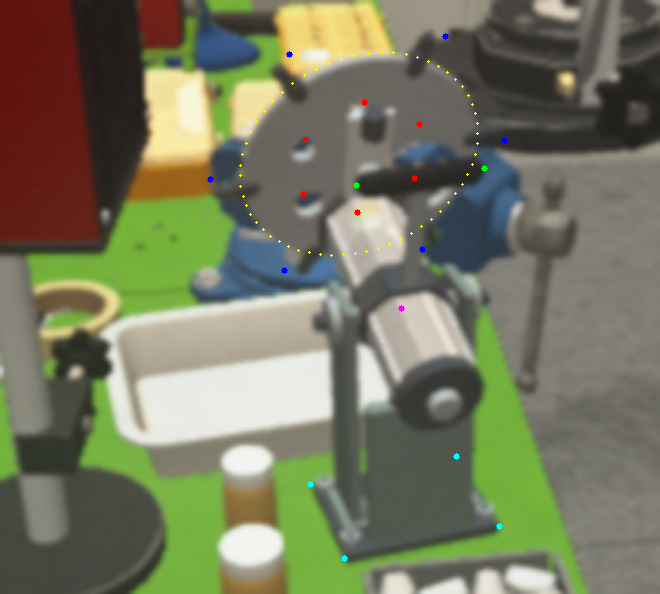

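View pics/top0m.png

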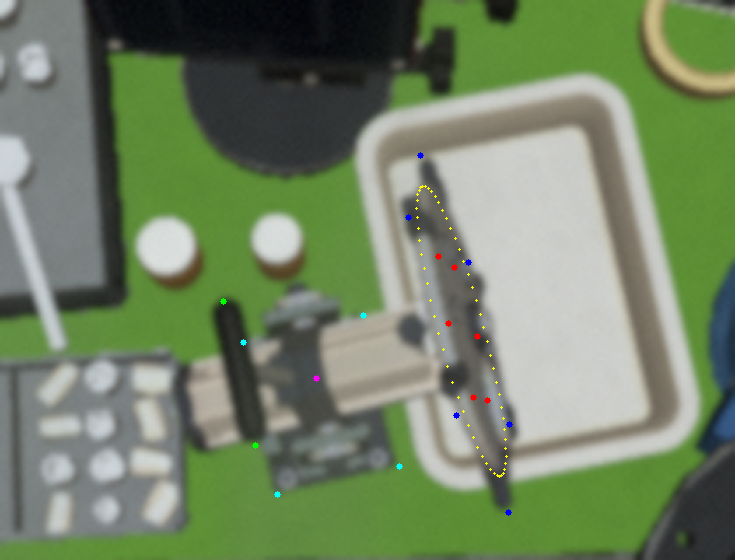

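```bash
python3 - <<'E'
from h import *
s=cam("scene");t=cam("top")
print(tri([ray(s,(247,176)),ray(t,(269,125))]))
print(tri([ray(s,(262,137)),ray(t,(360,122))]))
print("pole base",onz(ray(t,(320,135)),10), onz(ray(s,(235,265)),10))
o=ctrl.observe(); R=Ro.from_euler('xyz',o['eef_rot']).as_matrix()
w=cam("wrist"); c=-w['R'].T@w['t']; print("cam in tool",R.T@(c-o['position']), "cam axis in tool",R.T@w['R'][2])
u,y,wz=frame(); print(u,y,wz)
for a in(-30,30,0,-90,90): print(a,dial(90,np.radians(a)))
# drill press in top
print([onz(ray(t,(455,225)),z) for z in (0,200,400)],[onz(ray(t,(445,330)),z) for z in (0,400,600)])
E
```

```text
(array([655.50355889, 457.63524003, 257.59558637]), [np.float64(3.070738901231868), np.float64(3.0707389012318163)])
(array([645.09303029, 289.21857511, 265.09755386]), [np.float64(4.330942358214717), np.float64(4.330942358214495)])
pole base [708.8835398  372.46629196  10.        ] [718.84066435 371.82623167  10.        ]
cam in tool [  69.09689904   -0.79084027 -121.05289724] cam axis in tool [-0.26946345 -0.00106614  0.96301003]
[ 0.19199205 -0.94712652  0.25708055] [-0.98006658 -0.19866933  0.        ] [-0.05107402  0.25195606  0.96638998]
-30 [542.99814196 297.49294518 297.78061696]
30 [454.79214995 279.61270541 297.78061696]
0 [498.27931003 291.59083928 309.4330706 ]
-90 [591.08196395 286.79503395 222.45797257]
90 [414.66997993 251.03455441 222.45797257]
[array([480.31571032,  57.63072812,   0.        ]), array([462.15026794, 112.19198251, 200.        ]), array([443.98482556, 166.7532369 , 400.        ])] [array([240.99967545,  97.23850774,   0.        ]), array([299.07937337, 190.73568011, 400.        ]), array([328.11922234, 237.48426629, 600.        ])]
```

```bash
python3 - <<'E'
import cv2
a=cv2.imread("pics/scene0.png")[0:200,240:640]
cv2.imwrite("pics/scene0p.png",cv2.resize(a,None,fx=2,fy=2,interpolation=cv2.INTER_CUBIC))
E
```

```text
(no output)
```

View pics/scene0p.png

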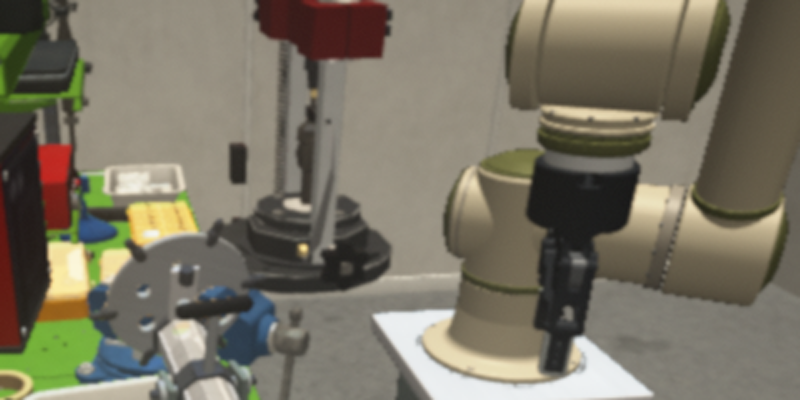

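```bash
cat >> h.py <<'E'
def tool(th):  # lean th deg to the tail; tool x=stand +y
    n=np.array([np.sin(PSI),-np.cos(PSI),0]);zt=np.sin(np.radians(th))*n-np.cos(np.radians(th))*np.array([0,0,1.])
    x=np.array([-np.cos(PSI),-np.sin(PSI),0]);return np.column_stack([x,np.cross(zt,x),zt])
def state():
    o=ctrl.observe();return o,np.array(o['position']),Ro.from_euler('xyz',o['eef_rot']).as_matrix()
def rows(targets,Rt):
    o,p,R=state();rv=np.degrees(Ro.from_matrix(R.T@Rt).as_rotvec())
    print("t",round(o['time_s'],2),"rotvec deg",rv.round(1))
    for T in targets: print("xyz cm",(R.T@(np.asarray(T)-p)/10).round(2), "world",np.round(T,1))
def tipdial(yy,ww,th,off=0.,ext=22.):
    u,y,w=frame(); return P0+(97+off)*u+(44+ww)*w+yy*y-ext*tool(th)[:,2]
E
python3 - <<'E'
from h import *
o,p,R=state();w=cam("wrist")
for z in(-10,0,9,22,35): print(z,[projf(w,p+R@np.array([0,s*42.5,z])).round() for s in(-1,1)],projf(w,p+R@np.array([0,0,z])).round())
th=30
rows([[205,483,400],tipdial(-75,160,th),tipdial(-75,72,th)],tool(th))
E
```

```text
-10 [array([222., 285.]), array([419., 285.])] [321. 288.]
0 [array([228., 274.]), array([413., 274.])] [321. 276.]
9 [array([233., 265.]), array([408., 265.])] [321. 266.]
22 [array([239., 253.]), array([402., 253.])] [320. 255.]
35 [array([244., 243.]), array([396., 243.])] [320. 244.]
t 0.15 rotvec deg [ 29.   -9.  -33.6]
xyz cm [ -0.03  -0.03 -14.71] world [205 483 400]
xyz cm [-39.05   0.42 -14.33] world [566.  334.9 396.1]
xyz cm [-40.33  -1.44  -5.83] world [570.5 312.7 311.1]
```

```bash
python3 - <<'E'
from h import *
s=cam("scene");t=cam("top")
for z in range(300,800,60):
    X=onz(ray(t,(312,97)),z); X2=onz(ray(t,(5,95)),z); print(z,X.round(),proj(s,X).round(), X2.round())
a=cv2.imread("pics/scene0.png")[0:150,0:320]
cv2.imwrite("pics/scene0s.png",cv2.resize(a,None,fx=2.5,fy=2.5,interpolation=cv2.INTER_CUBIC))
E
```

```text
300 [686. 374. 300.] [232. 136.] [711. 932. 300.]
360 [661. 371. 360.] [243. 102.] [683. 881. 360.]
420 [636. 367. 420.] [253.  66.] [656. 831. 420.]
480 [611. 364. 480.] [265.  27.] [629. 781. 480.]
540 [586. 361. 540.] [278. -14.] [602. 731. 540.]
600 [561. 357. 600.] [291. -59.] [575. 681. 600.]
660 [536. 354. 660.] [ 306. -107.] [548. 630. 660.]
720 [511. 351. 720.] [ 321. -159.] [521. 580. 720.]
780 [486. 347. 780.] [ 338. -216.] [494. 530. 780.]
```

View pics/scene0s.png

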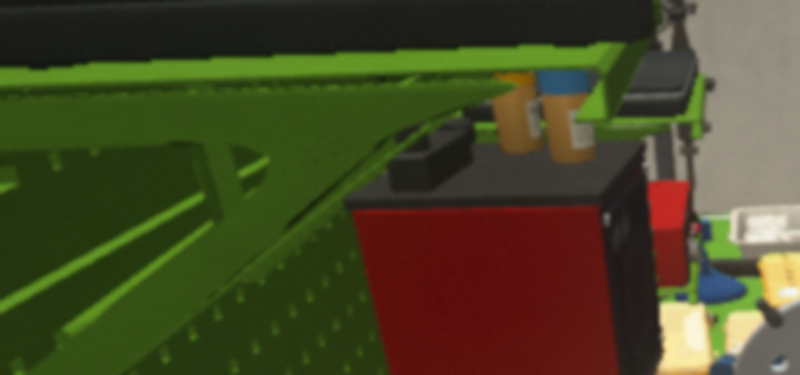

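```bash
python3 - <<'E'
from h import *
s=cam("scene");t=cam("top")
for a,b in [((391,28),(446,292)),((432,27),(446,372)),((391,28),(460,292))]: print(tri([ray(s,a),ray(t,b)]))
a=cv2.imread("pics/top0.png")[200:400,380:640]
cv2.imwrite("pics/top0p.png",cv2.resize(a,None,fx=2.5,fy=2.5,interpolation=cv2.INTER_CUBIC))
E
```

```text
(array([359.00245144, 196.6493692 , 449.65690012]), [np.float64(5.7199463850216485), np.float64(5.719946385021629)])
(array([268.0003239 , 201.78271959, 450.95844616]), [np.float64(12.290584249259716), np.float64(12.29058424925977)])
(array([356.73018379, 178.53022666, 447.29305374]), [np.float64(3.9379808411689083), np.float64(3.937980841168937)])
```

View pics/top0p.png

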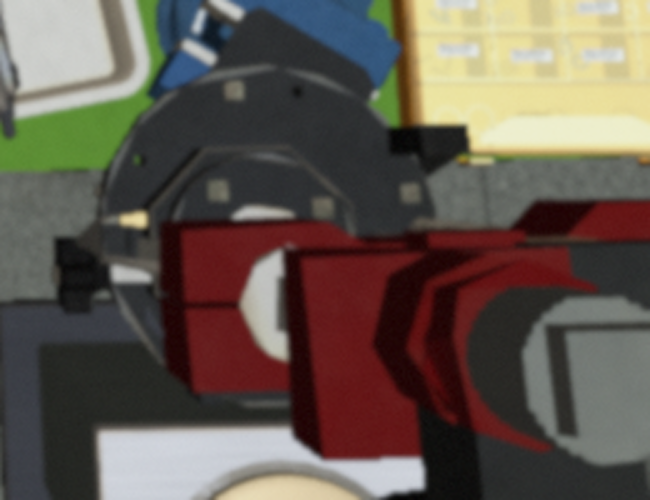

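```bash
python3 -m handwheel '{"xyz":[[0,0,-4],[0,0,-8],[0,0,-12],[0,0,-14],[0,0,-14],[0,0,-14]],"rotation":[[5.5,-1.7,-6.5],[11,-3.4,-13],[16.5,-5.1,-19.5],[22,-6.8,-26],[27.5,-8.5,-32.5],[29,-9,-33.6]],"claw":[0,0,0,0,0,0]}' 30
python3 - <<'E'
from h import *
o,p,R=state();print(o['joint_pos'],p,R,o['opening'])
cv2.imwrite("pics/wrist1.png",grab_frame("wrist")[:,:,::-1]);cv2.imwrite("pics/scene1.png",grab_frame("scene")[:,:,::-1])
w=cam("wrist")
for z in (9,22,35): print(projf(w,p+R@np.array([0,0,z])))
E
```

```text
time_s: 0.9
position: [204.6, 483.8, 391.9]
eef_rot: [-2.617, -0.001, -2.941]
ft_force: [-0.7, -0.1, -0.4]
opening: 0.4
[ 1.08918309  0.5123869   0.93577577 -0.37033627  2.08593082 -0.80219434] [204.55931694 483.82049111 391.85444013] [[-0.97994842 -0.17313778  0.09861238]
 [-0.1992461   0.8479069  -0.49127883]
 [ 0.00144481 -0.50107605 -0.86540205]] 0.43741329518225897
[320.38687593 267.09913042]
[320.23239397 255.19473745]
[320.09829719 244.92149849]
```

View pics/wrist1.png

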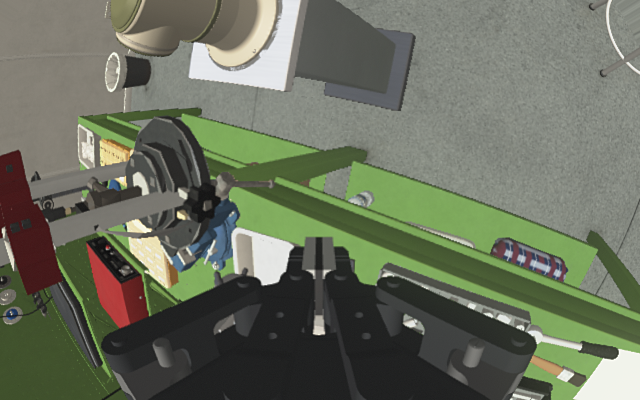

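View pics/scene1.png

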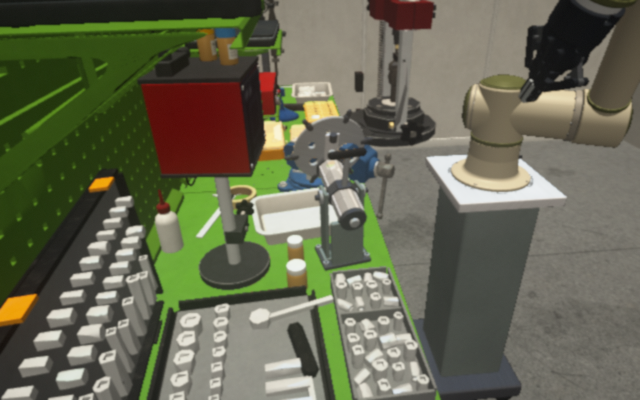

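```bash
python3 - <<'E'
from h import *
o,p,R=state();w=cam("wrist")
for x in(11,-11):
  for z in (9,15,22,28,35): print(x,z,[projf(w,p+R@np.array([x,s*15,z])).round(1) for s in(-1,1)])
rows([[330,470,430],[440,430,430]],tool(30))
E
python3 - <<'E'
import cv2
a=cv2.imread("pics/wrist1.png")[220:340,250:390]
cv2.imwrite("pics/wrist1z.png",cv2.resize(a,None,fx=5,fy=5,interpolation=cv2.INTER_CUBIC))
E
```

```text
11 9 [array([286.9, 246.1]), array([352.2, 246.1])]
11 15 [array([288.1, 241. ]), array([350.9, 241. ])]
11 22 [array([289.4, 235.5]), array([349.6, 235.5])]
11 28 [array([290.5, 231.1]), array([348.5, 231.1])]
11 35 [array([291.6, 226.4]), array([347.3, 226.4])]
-11 9 [array([288.8, 286.8]), array([350.2, 286.8])]
-11 15 [array([289.8, 280.6]), array([349.1, 280.6])]
-11 22 [array([291. , 273.9]), array([348. , 273.9])]
-11 28 [array([291.9, 268.6]), array([347.1, 268.6])]
-11 35 [array([292.8, 262.7]), array([346. , 262.7])]
t 1.0 rotvec deg [ 0.  -0.1 -0. ]
xyz cm [-12.01  -5.19  -1.39] world [330 470 430]
xyz cm [-22.01 -10.47   1.65] world [440 430 430]
```

View pics/wrist1z.png

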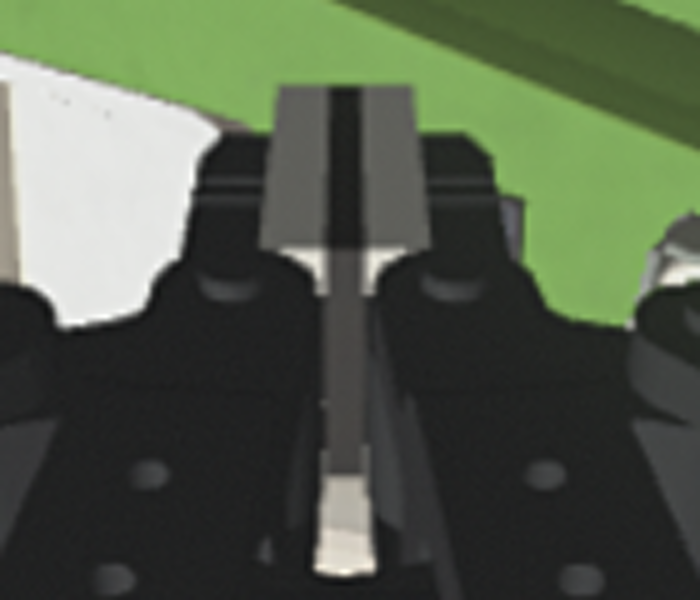

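```bash
python3 -m handwheel '{"xyz":[[-4,-1.7,-0.5],[-8,-3.4,-1],[-12,-5.2,-1.4],[-15.5,-7,0],[-19,-9,1],[-22,-10.5,1.6],[-22,-10.5,1.6]],"rotation":[[0,0,0],[0,0,0],[0,0,0],[0,0,0],[0,0,0],[0,0,0],[0,0,0]],"claw":[0,0,0,0,0,0,0]}' 30
python3 - <<'E'
from h import *
from scipy.optimize import least_squares
o,p,R=state();print(repr(o['joint_pos']),p,R[:,2],o['ft_force'])
S=[([.9466,.31346,1.49845,0,1.33104,-.22339],[204.7,483.2,252.7],[0,0,-1.]),
 ([1.08918309,0.5123869,0.93577577,-0.37033627,2.08593082,-0.80219434],[204.56,483.82,391.85],[0.0986,-.4913,-.8654]),
 (o['joint_pos'],p,R[:,2])]
def rz(a): return Ro.from_euler('z',a).as_matrix()
def fk(q,v):
    d1,a2,d4,L,off,a1=v
    r=a1+a2*np.sin(q[1])+d4*np.sin(q[1]+q[2]); z=d1+a2*np.cos(q[1])+d4*np.cos(q[1]+q[2])
    return rz(q[0])@np.array([r,off,z]),L
def res(v):
    e=[]
    for q,p,zt in S:
        W,L=fk(q,v); e+=list(W+L*np.array(zt)-p)
    return np.array(e)
s=least_squares(res,[200,450,450,250,0,0],x_scale=100);print(s.x,s.fun.round(1))
for q,p,zt in S: print(fk(q,s.x)[0])
E
```

```text
time_s: 1.88
position: [442.0, 428.5, 430.1]
eef_rot: [-2.619, 0.0, -2.948]
ft_force: [0.1, 0.5, -0.7]
opening: 0.2
array([ 0.74231749,  0.72087267,  0.49574646, -0.53240279,  2.14662341,
       -1.26716452]) [441.9907224  428.49168169 430.1062443 ] [ 0.09613576 -0.48956481 -0.86665115] [ 0.10878328  0.52200982 -0.69805141]
[104.02776508 502.47382941 421.1881945  229.8126159  115.4397969
 -51.68127002] [ 1.  -0.1 -1.1 -0.4 -0.3  2.8 -0.5  0.4 -1.7]
[205.7173574  483.13443531 481.44413546]
[181.49363688 596.46512531 593.49477388]
[419.3862219  541.37835398 627.57715546]
```

```bash
cat >> h.py <<'E'
def tool2(th,ph):
    R=tool(th);a=np.radians(ph);x,y,z=R.T
    return np.column_stack([x*np.cos(a)+z*np.sin(a),y,z*np.cos(a)-x*np.sin(a)])
def tipd(yy,ww,Rt,off=0.,ext=22.):
    u,y,w=frame(); return P0+(97+off)*u+(44+ww)*w+yy*y-ext*Rt[:,2]
E
python3 - <<'E'
from h import *
Rt=tool2(30,12);rows([tipd(-75,135,Rt),tipd(-75,100,Rt),tipd(-75,74,Rt)],Rt)
print("wrist",tipd(-75,135,Rt)-230*Rt[:,2],tipd(-75,74,Rt)-230*Rt[:,2])
E
```

```text
t 1.88 rotvec deg [  0.  -12.2  -0.3]
xyz cm [-9.91 -7.69 11.18] world [562.9 327.5 371.6]
xyz cm [-9.92 -6.78 14.56] world [564.7 318.6 337.7]
xyz cm [-9.92 -6.11 17.07] world [566.  312.1 312.6]
wrist [493.6512939  428.2099024  566.38998868] [496.7668092  412.84058294 507.44020002]
```

```bash
python3 -m handwheel '{"xyz":[[-2.5,-2,2.8],[-5,-4,5.6],[-7.5,-6,8.4],[-9.9,-7.7,11.2],[-9.9,-7.7,11.2]],"rotation":[[0,-4,0],[0,-8,0],[0,-12.2,0],[0,-12.2,0],[0,-12.2,0]],"claw":[0,0,0,0,0]}' 30
python3 - <<'E'
from h import *
o,p,R=state();print(repr(o['joint_pos']))
for n in("scene","top","wrist"): cv2.imwrite(f"pics/{n}2.png",grab_frame(n)[:,:,::-1])
for n,o,f,b in [("scene",(200,60),3,(200,240)),("top",(240,90),3.5,(180,210))]:
    a=cv2.imread(f"pics/{n}2.png")[o[1]:o[1]+b[0],o[0]:o[0]+b[1]]
    cv2.imwrite(f"pics/{n}2z.png",cv2.resize(a,None,fx=f,fy=f,interpolation=cv2.INTER_CUBIC)[:600])
E
```

```text
time_s: 2.5
position: [563.0, 325.7, 370.2]
eef_rot: [-2.61, 0.183, -2.844]
ft_force: [0.6, 0.6, -0.2]
opening: -0.3
array([ 0.53555685,  0.5877626 ,  0.88153691, -0.55880559,  1.62407944,
       -1.32736186])
```

View pics/scene2z.png

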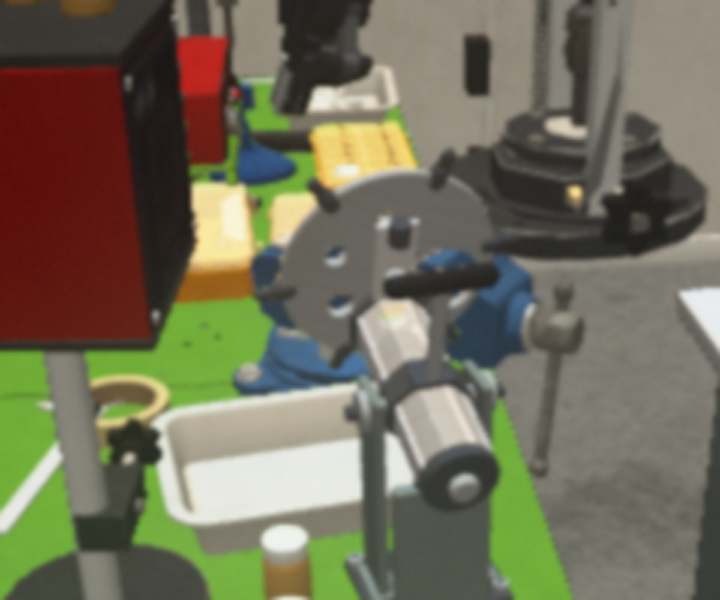

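View pics/top2.png

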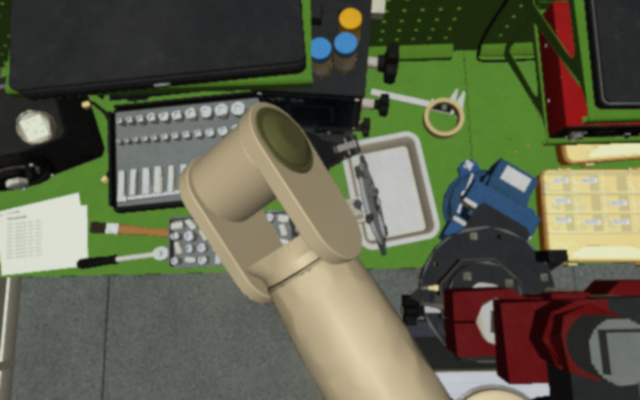

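View pics/wrist2.png

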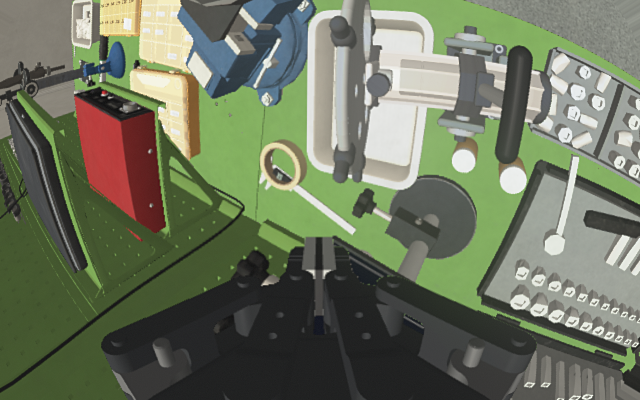

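```bash
python3 - <<'E'
from h import *
w=cam("wrist");im=cv2.imread("pics/wrist2.png");o,p,R=state()
def d(X,c,r=2):
    a=(projf(w,X)-(200,0))*2.5; cv2.circle(im2,tuple(int(v) for v in a),r,c,-1)
im2=cv2.resize(im[0:240,200:520],None,fx=2.5,fy=2.5,interpolation=cv2.INTER_CUBIC)
for k in range(6): d(dial(99,(k+.5)*np.pi/3),(255,0,0),4)
for k in range(60): d(dial(80,k*np.pi/30),(0,255,255),2)
u,y,wz=frame()
for e in(-38,38): d(P0-10*u+110*wz+e*y,(0,255,0),4)
cv2.imwrite("pics/wrist2m.png",im2)
E
```

```text
(no output)
```

View pics/wrist2m.png

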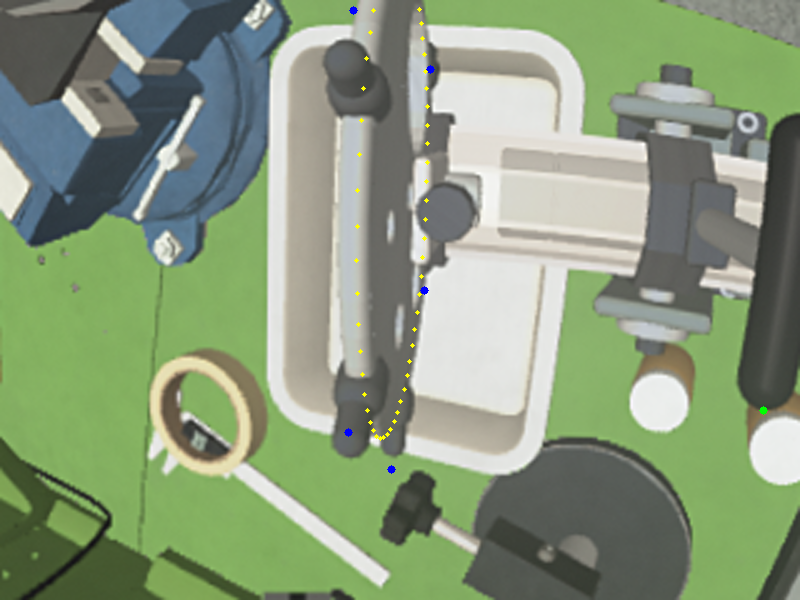

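```bash
python3 - <<'E'
from h import *
b=-0.13
def mk(n,src,o,f,sz,pr,out):
    p=cam(n);im=cv2.resize(cv2.imread(src)[o[1]:o[1]+sz[1],o[0]:o[0]+sz[0]],None,fx=f,fy=f,interpolation=cv2.INTER_CUBIC)
    def d(X,c,r=3):
        a=(pr(p,X)-o)*f; cv2.circle(im,tuple(int(v) for v in a),r,c,-1)
    for k in range(6):
        d(dial(44,b+k*np.pi/3),(0,0,255))
        for r in (80,90,99): d(dial(r,b+(k+.5)*np.pi/3),(255,0,0))
    for k in range(60): d(dial(80,k*np.pi/30),(0,255,255),1)
    u,y,w=frame()
    for e in(-38,38): d(P0-10*u+110*w+e*y,(0,255,0))
    cv2.imwrite(out,im)
mk("scene","pics/scene2.png",(270,90),5,(140,120),proj,"pics/scene2m.png")
mk("wrist","pics/wrist2.png",(200,0),2.5,(320,240),projf,"pics/wrist2n.png")
E
```

```text
(no output)
```

View pics/scene2m.png

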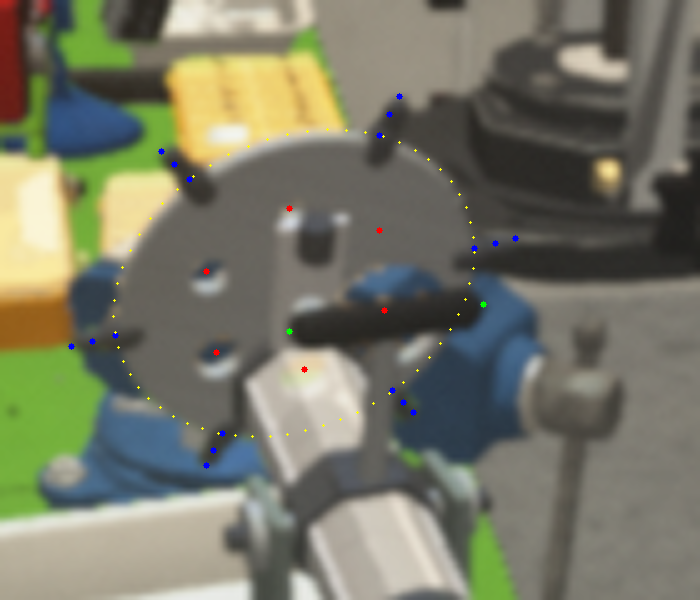

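View pics/wrist2n.png

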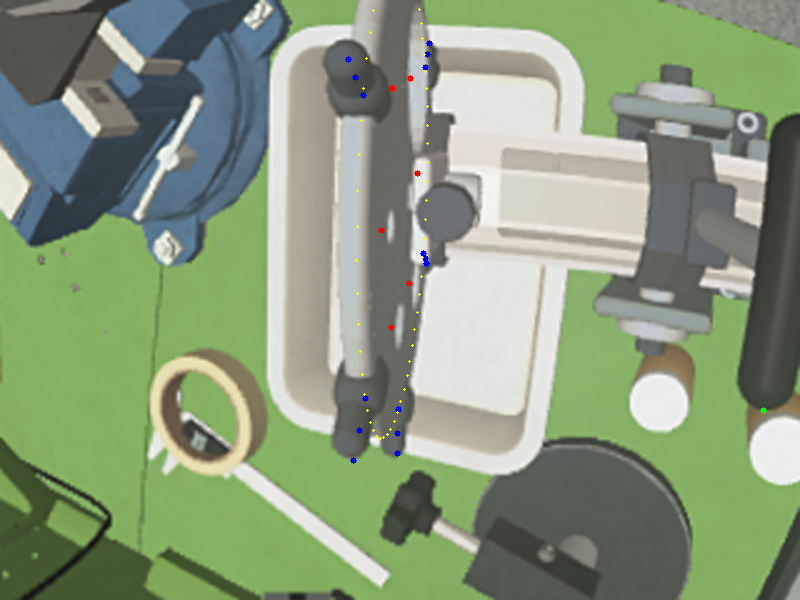

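```bash
python3 - <<'E'
from h import *
Rt=tool2(30,12);rows([tipd(a,b,Rt) for a,b in [(-86,120),(-86,90),(-86,66)]],Rt)
E
```

```text
t 2.65 rotvec deg [ 0.1  0.1 -0.4]
xyz cm [-0.83  0.36  1.76] world [574.4 325.9 357.1]
xyz cm [-0.21  1.14  4.6 ] world [575.9 318.3 328.1]
xyz cm [0.28 1.76 6.86] world [577.2 312.3 304.9]
```

```bash
python3 -m handwheel '{"xyz":[[-0.8,0.4,1.8],[-0.5,0.8,3.2],[-0.2,1.1,4.6],[0,1.4,5.7],[0.3,1.8,6.9],[0.3,1.8,6.9]],"rotation":[[0,0,0],[0,0,0],[0,0,0],[0,0,0],[0,0,0],[0,0,0]],"claw":[0,0,0,0,0,0]}' 30
python3 - <<'E'
from h import *
for n in("scene","wrist"): cv2.imwrite(f"pics/{n}3.png",grab_frame(n)[:,:,::-1])
for n,o,f,b in [("scene",(270,80),5,(120,140)),("wrist",(220,0),2.5,(260,240))]:
    a=cv2.imread(f"pics/{n}3.png")[o[1]:o[1]+b[0],o[0]:o[0]+b[1]]
    cv2.imwrite(f"pics/{n}3z.png",cv2.resize(a,None,fx=f,fy=f,interpolation=cv2.INTER_CUBIC)[:600])
Rt=tool2(30,12);rows([tipd(a,b,Rt) for a,b in [(-75,69),(-62,74),(-50,80),(-36,85),(-24,87),(-12,88),(-5,88)]],Rt)
E
```

```text
time_s: 3.4
position: [576.8, 312.3, 303.1]
eef_rot: [-2.61, 0.184, -2.84]
ft_force: [0.4, -0.5, 0.4]
opening: 0.0
t 3.5 rotvec deg [ 0.1  0.1 -0.4]
xyz cm [ 1.01 -0.12 -0.52] world [566.2 310.8 307.8]
xyz cm [ 2.18 -0.25 -1.26] world [553.2 309.5 312.6]
xyz cm [ 3.23 -0.42 -2.08] world [541.2 308.6 318.4]
xyz cm [ 4.49 -0.55 -2.85] world [527.2 307.1 323.2]
xyz cm [ 5.62 -0.61 -3.29] world [515.3 305.2 325.2]
xyz cm [ 6.78 -0.65 -3.64] world [503.5 303.1 326.1]
xyz cm [ 7.46 -0.65 -3.78] world [496.7 301.7 326.1]
```

View pics/scene3z.png

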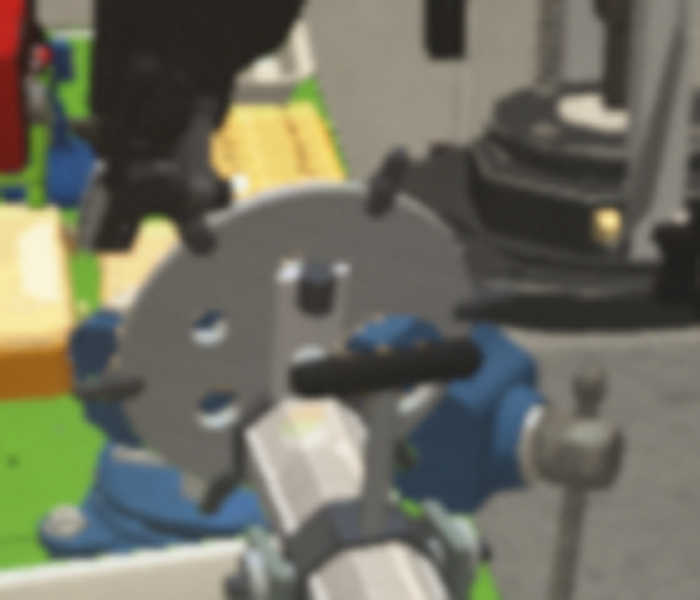

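View pics/wrist3z.png

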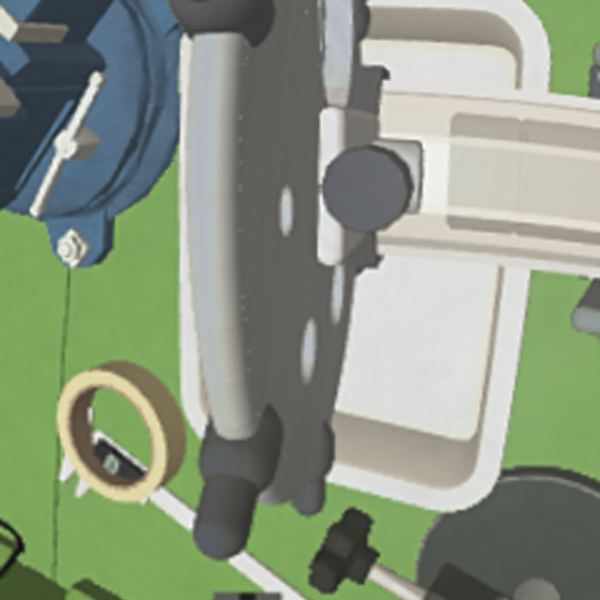

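```bash
python3 -m handwheel '{"xyz":[[0.3,-0.5,-0.1],[1.0,-0.5,-0.5],[1.6,-0.6,-0.9],[2.2,-0.7,-1.3],[2.7,-0.8,-1.7],[3.2,-0.8,-2.1],[3.8,-0.9,-2.5],[4.5,-0.9,-2.85]],"rotation":[[0,0,0],[0,0,0],[0,0,0],[0,0,0],[0,0,0],[0,0,0],[0,0,0],[0,0,0]],"claw":[0,0,0,0,0,0,0,0]}' 30
python3 - <<'E'
from h import *
for n in("scene","wrist"): cv2.imwrite(f"pics/{n}4.png",grab_frame(n)[:,:,::-1])
for n,o,f,b in [("scene",(270,80),5,(120,140)),("wrist",(220,0),2.5,(260,240))]:
    a=cv2.imread(f"pics/{n}4.png")[o[1]:o[1]+b[0],o[0]:o[0]+b[1]]
    cv2.imwrite(f"pics/{n}4z.png",cv2.resize(a,None,fx=f,fy=f,interpolation=cv2.INTER_CUBIC)[:600])
o,p,R=state();print(o['ft_force'])
Rt=tool2(30,12);rows([tipd(a,b,Rt,off=4) for a,b in [(-36,85),(-24,87),(-12,88),(-5,88)]],Rt)
E
```

```text
time_s: 4.5
position: [528.6, 304.6, 327.4]
eef_rot: [-2.61, 0.194, -2.838]
ft_force: [8.5, 2.9, 6.6]
opening: 0.1
[ 2.44667106 -0.11266267  0.90262771]
t 4.6 rotvec deg [ 0.1  0.4 -0.4]
xyz cm [0.05 0.02 0.3 ] world [528.  303.3 324.3]
xyz cm [ 1.18 -0.04 -0.15] world [516.1 301.5 326.2]
xyz cm [ 2.33 -0.07 -0.5 ] world [504.3 299.3 327.2]
xyz cm [ 3.02 -0.08 -0.65] world [497.4 297.9 327.2]
```

View pics/scene4z.png

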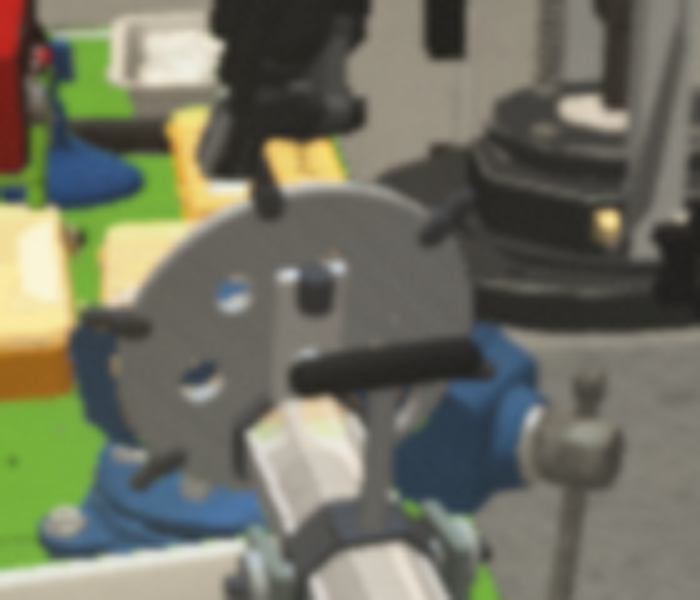

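View pics/wrist4z.png

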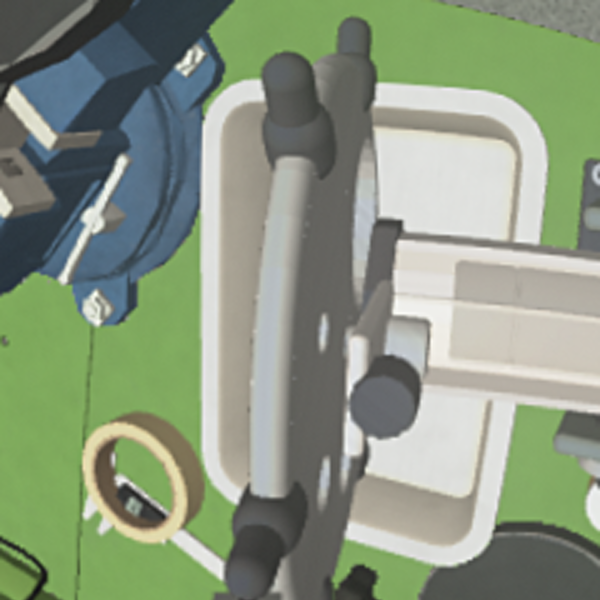

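```bash
python3 -m handwheel '{"xyz":[[0.5,0,0],[1.0,0,-0.1],[1.5,0,-0.2],[2.0,0,-0.4],[2.5,0,-0.5],[2.7,0,-0.55],[2.7,0,-0.55],[2.7,0,-0.55]],"rotation":[[0,0,0],[0,0,0],[0,0,0],[0,0,0],[0,0,0],[0,0,0],[0,0,0],[0,0,0]],"claw":[0,0,0,0,0,0,0,0]}' 30
python3 - <<'E'
from h import *
for n in("scene","wrist"): cv2.imwrite(f"pics/{n}5.png",grab_frame(n)[:,:,::-1])
for n,o,f,b in [("scene",(270,80),5,(120,140)),("wrist",(220,0),2.5,(260,240))]:
    a=cv2.imread(f"pics/{n}5.png")[o[1]:o[1]+b[0],o[0]:o[0]+b[1]]
    cv2.imwrite(f"pics/{n}5z.png",cv2.resize(a,None,fx=f,fy=f,interpolation=cv2.INTER_CUBIC)[:600])
o,p,R=state();print(o['ft_force'])
E
```

```text
time_s: 5.6
position: [500.6, 299.0, 326.3]
eef_rot: [-2.611, 0.191, -2.839]
ft_force: [0.0, 0.6, 1.0]
opening: 0.2
[-0.20119936  0.71970441  0.45516299]
```

View pics/scene5z.png

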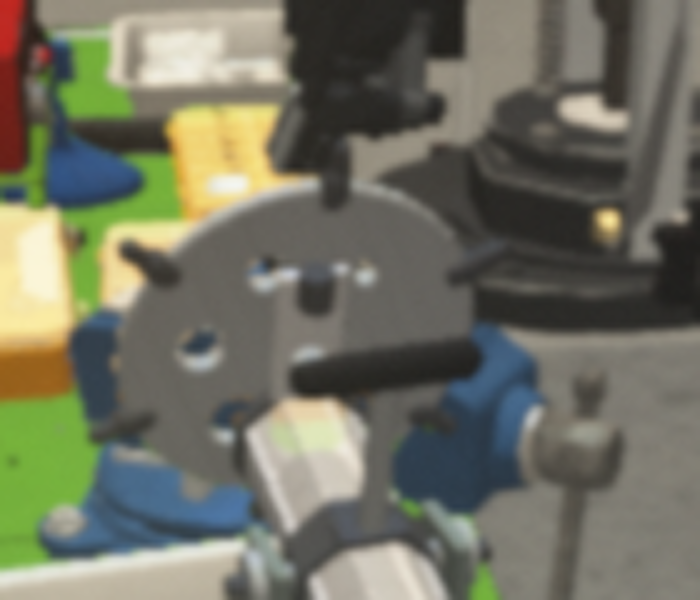

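View pics/wrist5z.png

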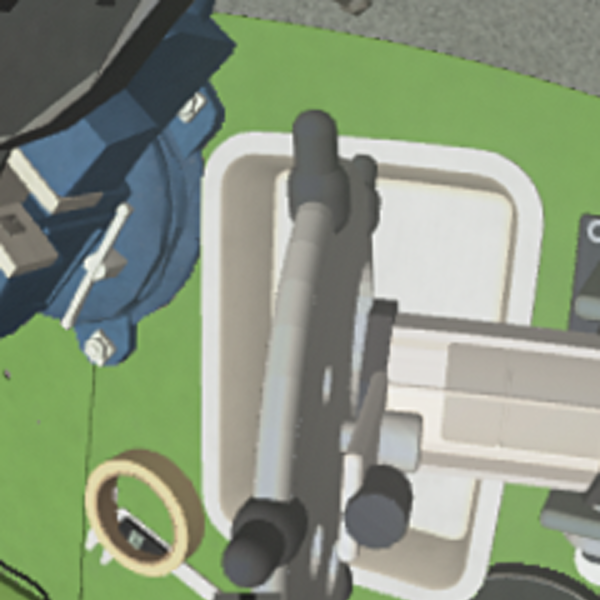

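```bash
python3 -m handwheel '{"xyz":[[0.4,0,0],[0.8,0,-0.1],[1.2,0,-0.1],[1.6,0,-0.1],[1.6,0,-0.1]],"rotation":[[0,0,0],[0,0,0],[0,0,0],[0,0,0],[0,0,0]],"claw":[0,0,0,0,0]}' 30
python3 - <<'E'
from h import *
for n in("scene","wrist"): cv2.imwrite(f"pics/{n}6.png",grab_frame(n)[:,:,::-1])
for n,o,f,b in [("scene",(270,80),5,(120,140)),("wrist",(220,0),2.5,(260,240))]:
    a=cv2.imread(f"pics/{n}6.png")[o[1]:o[1]+b[0],o[0]:o[0]+b[1]]
    cv2.imwrite(f"pics/{n}6z.png",cv2.resize(a,None,fx=f,fy=f,interpolation=cv2.INTER_CUBIC)[:600])
E
```

```text
time_s: 6.32
position: [484.9, 294.7, 324.2]
eef_rot: [-2.611, 0.19, -2.839]
ft_force: [-0.6, 0.4, 0.6]
opening: -0.2
```

View pics/scene6z.png

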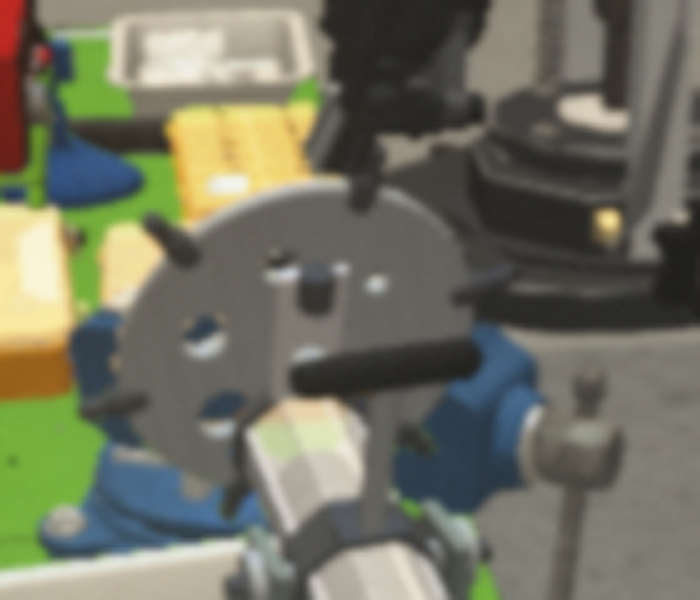

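View pics/wrist6z.png

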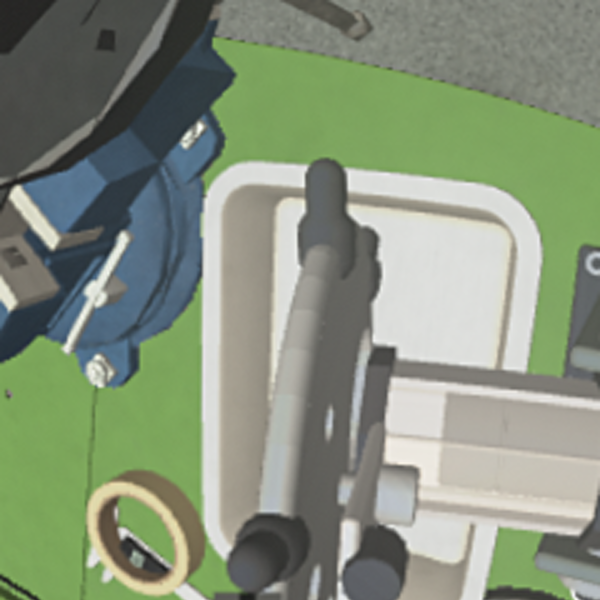

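```bash
python3 -m handwheel '{"xyz":[[0.3,0,0],[0.6,0,0]],"rotation":[[0,0,0],[0,0,0]],"claw":[0,0]}' 30
python3 -m handwheel '{"xyz":[[0.3,0,0],[0.6,0,0]],"rotation":[[0,0,0],[0,0,0]],"claw":[0,0]}' 30
python3 - <<'E'
from h import *
for n in("scene","wrist"): cv2.imwrite(f"pics/{n}7.png",grab_frame(n)[:,:,::-1])
for n,o,f,b in [("scene",(270,80),5,(120,140)),("wrist",(220,0),2.5,(260,240))]:
    a=cv2.imread(f"pics/{n}7.png")[o[1]:o[1]+b[0],o[0]:o[0]+b[1]]
    cv2.imwrite(f"pics/{n}7z.png",cv2.resize(a,None,fx=f,fy=f,interpolation=cv2.INTER_CUBIC)[:600])
E
```

```text
time_s: 6.68
position: [479.6, 293.0, 322.9]
eef_rot: [-2.611, 0.191, -2.839]
ft_force: [1.2, 0.5, 0.1]
opening: -0.1
time_s: 6.92
position: [473.9, 291.2, 321.8]
eef_rot: [-2.611, 0.191, -2.839]
ft_force: [3.6, 1.3, 0.5]
opening: 0.4
```

View pics/scene7z.png

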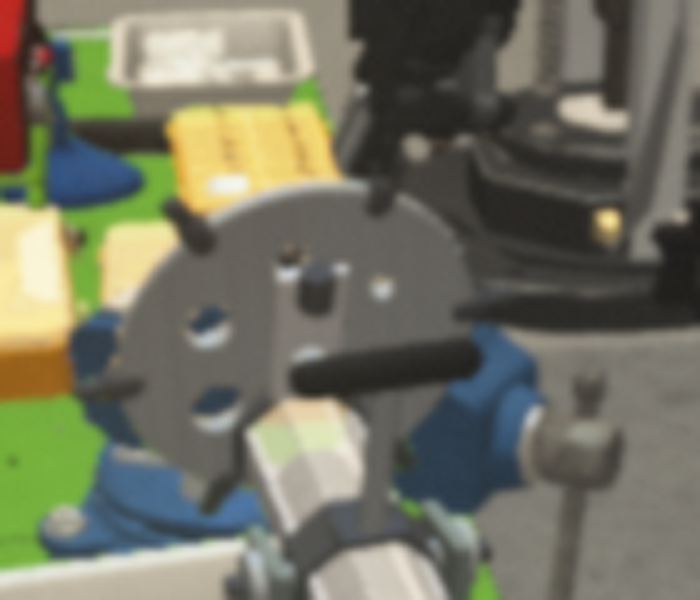

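View pics/wrist7z.png

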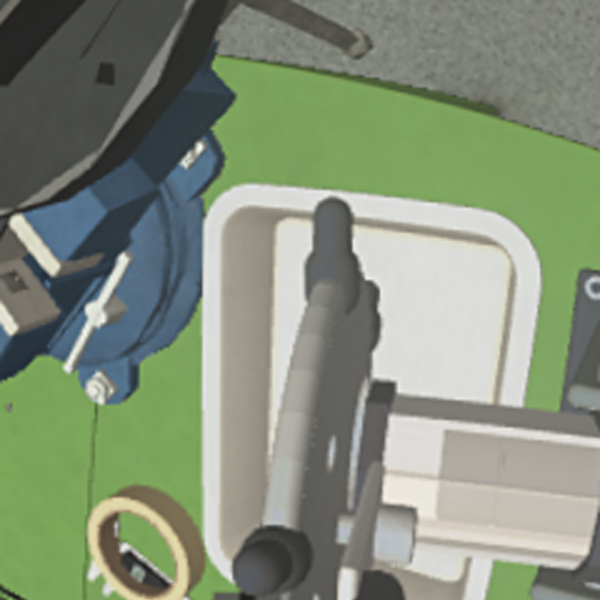

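```bash
python3 -m handwheel '{"xyz":[[-0.6,0,0],[-1.2,0,-0.3],[-1.2,0,-3],[-1,2,-7],[0,5,-9],[1,9,-9],[1,11,-9],[1,11,-9]],"rotation":[[0,0,0],[0,0,0],[0,0,0],[0,0,0],[0,0,0],[0,0,0],[0,0,0],[0,0,0]],"claw":[0,0,0,0,0,0,0,0]}' 30
python3 - <<'E'
from h import *
for n in("scene","wrist"): cv2.imwrite(f"pics/{n}8.png",grab_frame(n)[:,:,::-1])
for n,o,f,b in [("scene",(270,80),5,(120,140))]:
    a=cv2.imread(f"pics/{n}8.png")[o[1]:o[1]+b[0],o[0]:o[0]+b[1]]
    cv2.imwrite(f"pics/{n}8z.png",cv2.resize(a,None,fx=f,fy=f,interpolation=cv2.INTER_CUBIC)[:600])
E
```

```text
time_s: 8.02
position: [418.7, 421.4, 340.6]
eef_rot: [-2.61, 0.189, -2.838]
ft_force: [1.0, -1.2, 0.2]
opening: 0.4
```

View pics/scene8z.png

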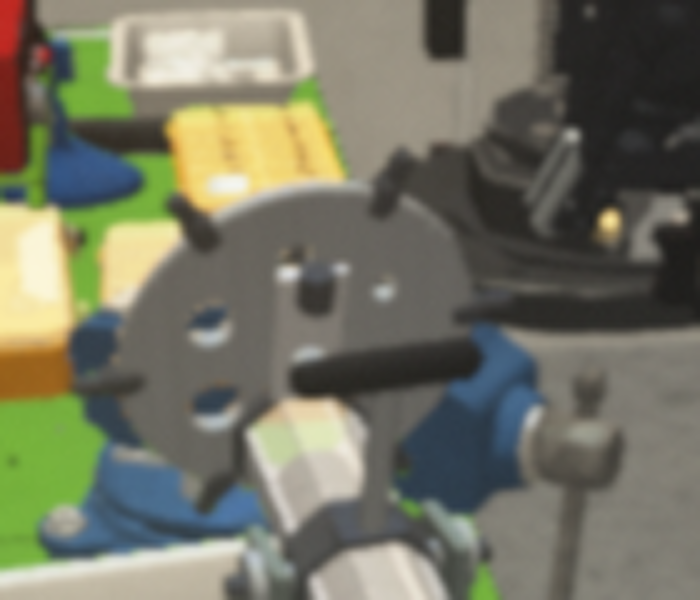

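View pics/wrist8.png

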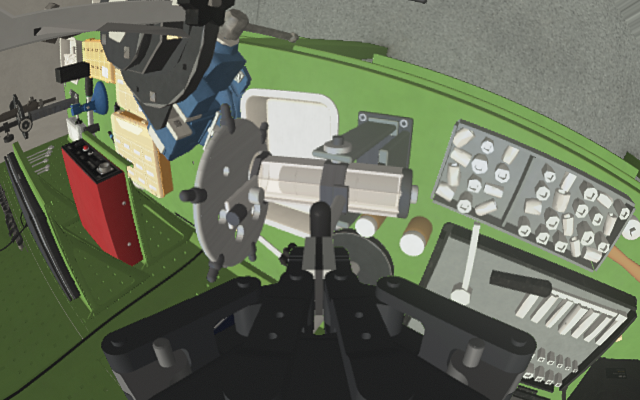

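```bash
cat >> h.py <<'E'
def push(q,th=30.,back=0.,kk=None):
    n=np.array([np.sin(PSI),-np.cos(PSI),0]);Z=np.array([0,0,1.])
    al=-.35+q;C=np.array([110.7*np.sin(al),110.7*np.cos(al)])
    a=.26-q;s=np.array([-np.sin(a),np.cos(a)]);t=np.array([np.cos(a),np.sin(a)])
    f=np.clip(q/.85,0,1);k=23-3*f;m=16-6.6*f+back
    Q=C-k*s-m*t
    return P0+Q[0]*n+Q[1]*Z-22*tool(th)[:,2]
E
python3 - <<'E'
from h import *
Rt=tool(30);rows([push(0,back=60)+[0,0,40],push(0,back=20)],Rt)
for q in(0,.85): print((push(q)-230*Rt[:,2]).round())
E
```

```text
t 8.12 rotvec deg [ 0.1 12.4 -0.5]
xyz cm [-4.16  6.26  5.03] world [463.4 463.9 276.3]
xyz cm [-3.21  4.38  9.43] world [471.  426.  246.6]
[452. 520. 451.]
[468. 440. 459.]
```

```bash
python3 -m handwheel '{"xyz":[[-1,2,1],[-2.5,4.5,2.5],[-4.2,6.3,5],[-3.7,5.3,7.2],[-3.2,4.4,9.4],[-3.2,4.4,9.4]],"rotation":[[0,4,0],[0,8,0],[0,12.4,-0.4],[0,12.4,-0.4],[0,12.4,-0.4],[0,12.4,-0.4]],"claw":[0,0,0,0,0,0]}' 30
python3 - <<'E'
from h import *
for n in("scene","wrist"): cv2.imwrite(f"pics/{n}9.png",grab_frame(n)[:,:,::-1])
for n,o,f,b in [("scene",(260,80),3.5,(170,200))]:
    a=cv2.imread(f"pics/{n}9.png")[o[1]:o[1]+b[0],o[0]:o[0]+b[1]]
    cv2.imwrite(f"pics/{n}9z.png",cv2.resize(a,None,fx=f,fy=f,interpolation=cv2.INTER_CUBIC)[:600])
Rt=tool(30);rows([push(q) for q in (0,.1,.2,.3,.4,.5,.6,.7,.8,.87)],Rt)
E
```

```text
time_s: 8.88
position: [471.7, 424.5, 247.1]
eef_rot: [-2.62, -0.001, -2.946]
ft_force: [0.4, 0.9, 0.3]
opening: 0.1
t 8.97 rotvec deg [ 0.2  0.  -0.2]
xyz cm [ 0.03 -1.86  0.66] world [474.9 407.  251.7]
xyz cm [ 0.02 -2.86  0.68] world [476.6 398.5 256.5]
xyz cm [ 0.02 -3.85  0.8 ] world [478.4 389.5 260.4]
xyz cm [ 0.02 -4.82  1.03] world [480.3 380.2 263.2]
xyz cm [ 0.02 -5.76  1.36] world [482.3 370.5 265. ]
xyz cm [ 0.01 -6.66  1.79] world [484.3 360.8 265.8]
xyz cm [ 0.01 -7.51  2.32] world [486.2 350.9 265.4]
xyz cm [ 0.01 -8.3   2.94] world [488.2 341.2 264. ]
xyz cm [ 0.01 -9.02  3.64] world [490.2 331.7 261.5]
xyz cm [ 0.01 -9.47  4.16] world [491.4 325.4 259.1]
```

View pics/scene9z.png

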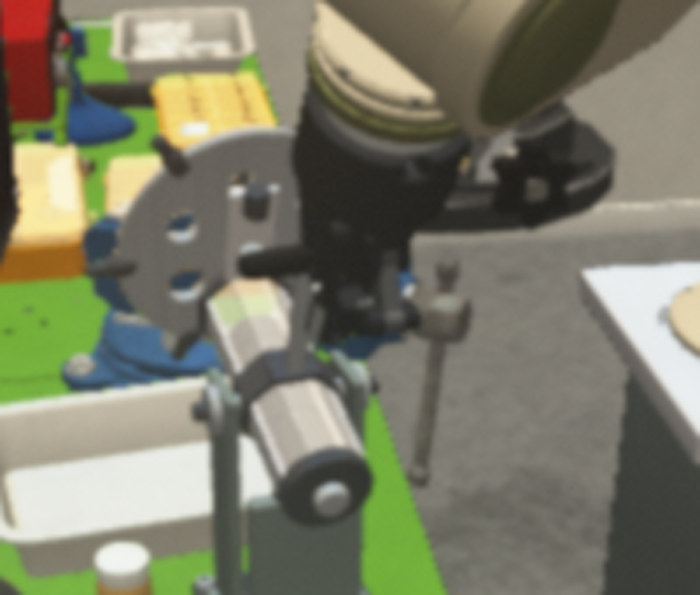

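View pics/wrist9.png

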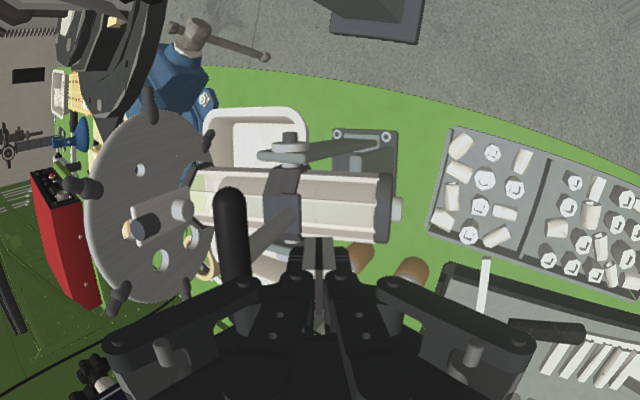

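```bash
python3 - <<'E'
from h import *
o,p,R=state();s=cam("scene");im=cv2.imread("pics/scene9z.png");f=3.5
u,y,w=frame()
for X,c in [(p,(0,0,255)),(p+22*R[:,2],(0,255,255)),(P0-10*u+110*w+38*y,(0,255,0)),(P0-10*u+110*w-38*y,(0,255,0)),(P0-10*u+110*w,(0,255,0))]:
    a=(proj(s,X)-(260,80))*f;print(a);cv2.circle(im,tuple(int(v) for v in a),4,c,-1)
cv2.imwrite("pics/scene9m.png",im[150:450,150:500])
E
```

```text
[331.29046896 305.87826287]
[323.97882332 330.72350967]
[373.76412588 248.2417732 ]
[237.81267397 267.17016854]
[306.56794353 257.59743573]
```

View pics/scene9m.png

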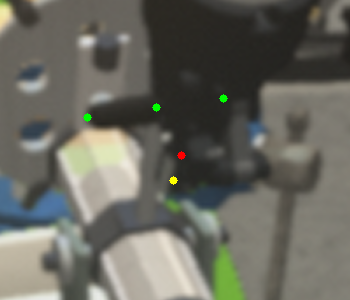

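```bash
python3 -m handwheel '{"xyz":[[0,-1.2,0.5],[0,-2.0,0.7],[0,-2.9,0.7],[0,-3.85,0.8],[0,-4.8,1.0],[0,-5.8,1.35],[0,-6.7,1.8],[0,-7.5,2.3]],"rotation":[[0,0,0],[0,0,0],[0,0,0],[0,0,0],[0,0,0],[0,0,0],[0,0,0],[0,0,0]],"claw":[0,0,0,0,0,0,0,0]}' 30
python3 - <<'E'
from h import *
Rt=tool(30);rows([push(q) for q in (.6,.7,.8,.85,.88)],Rt)
E
```

```text
time_s: 9.98
position: [485.7, 352.3, 265.4]
eef_rot: [-2.626, 0.002, -2.942]
ft_force: [-1.4, 10.8, 0.2]
opening: 0.1
t 9.97 rotvec deg [ 0.5  0.1 -0.1]
xyz cm [-0.02 -0.12  0.07] world [486.2 350.9 265.4]
xyz cm [-0.02 -0.92  0.68] world [488.2 341.2 264. ]
xyz cm [-0.02 -1.64  1.38] world [490.2 331.7 261.5]
xyz cm [-0.02 -1.97  1.76] world [491.1 327.  259.8]
xyz cm [-0.02 -2.14  1.98] world [491.6 324.5 258.7]
```

```bash
python3 -m handwheel '{"xyz":[[0,-0.5,0.4],[0,-1.0,0.8],[0,-1.5,1.25],[0,-1.9,1.7],[0,-2.1,1.95],[0,-2.1,1.95]],"rotation":[[0,0,0],[0,0,0],[0,0,0],[0,0,0],[0,0,0],[0,0,0]],"claw":[0,0,0,0,0,0]}' 30
python3 - <<'E'
from h import *
for n in("scene","wrist"): cv2.imwrite(f"pics/{n}10.png",grab_frame(n)[:,:,::-1])
for n,o,f,b in [("scene",(250,80),3.5,(170,200))]:
    a=cv2.imread(f"pics/{n}10.png")[o[1]:o[1]+b[0],o[0]:o[0]+b[1]]
    cv2.imwrite(f"pics/{n}10z.png",cv2.resize(a,None,fx=f,fy=f,interpolation=cv2.INTER_CUBIC)[:600])
E
```

```text
time_s: 10.72
position: [491.0, 325.7, 259.4]
eef_rot: [-2.629, 0.003, -2.941]
ft_force: [-1.8, 7.2, 1.6]
opening: -0.2
```

View pics/scene10z.png

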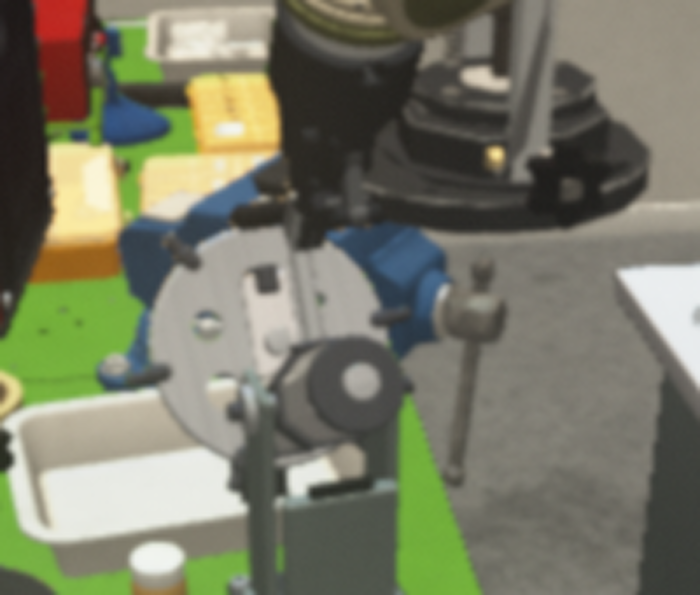

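View pics/wrist10.png

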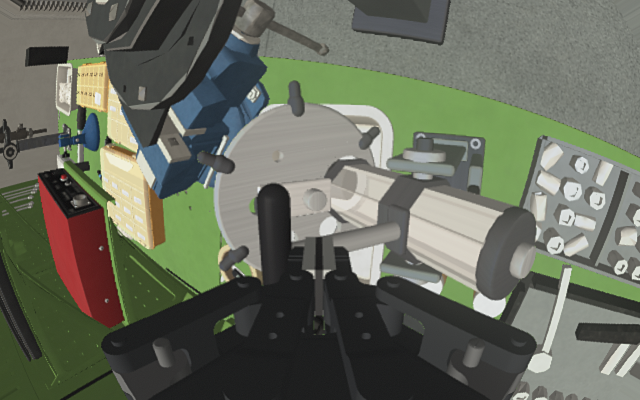

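```bash
python3 -m handwheel '{"xyz":[[0,-0.1,0.1],[0,-0.2,0.2],[0,-0.2,0.2],[0,-0.2,0.2],[0,-0.2,0.2],[0,-0.2,0.2],[0,-0.2,0.2],[0,-0.2,0.2]],"rotation":[[0,0,0],[0,0,0],[0,0,0],[0,0,0],[0,0,0],[0,0,0],[0,0,0],[0,0,0]],"claw":[0,0,0,0,0,0,0,0]}' 30
python3 - <<'E'
from h import *
for n in("scene","wrist","top"): cv2.imwrite(f"pics/{n}11.png",grab_frame(n)[:,:,::-1])
for n,o,f,b in [("scene",(230,130),4,(150,200)),("top",(300,100),4,(150,170))]:
    a=cv2.imread(f"pics/{n}11.png")[o[1]:o[1]+b[0],o[0]:o[0]+b[1]]
    cv2.imwrite(f"pics/{n}11z.png",cv2.resize(a,None,fx=f,fy=f,interpolation=cv2.INTER_CUBIC)[:600])
E
```

```text
time_s: 11.82
position: [491.2, 324.1, 259.4]
eef_rot: [-2.632, 0.005, -2.939]
ft_force: [-2.0, 7.0, 1.8]
opening: -0.1
```

View pics/scene11z.png

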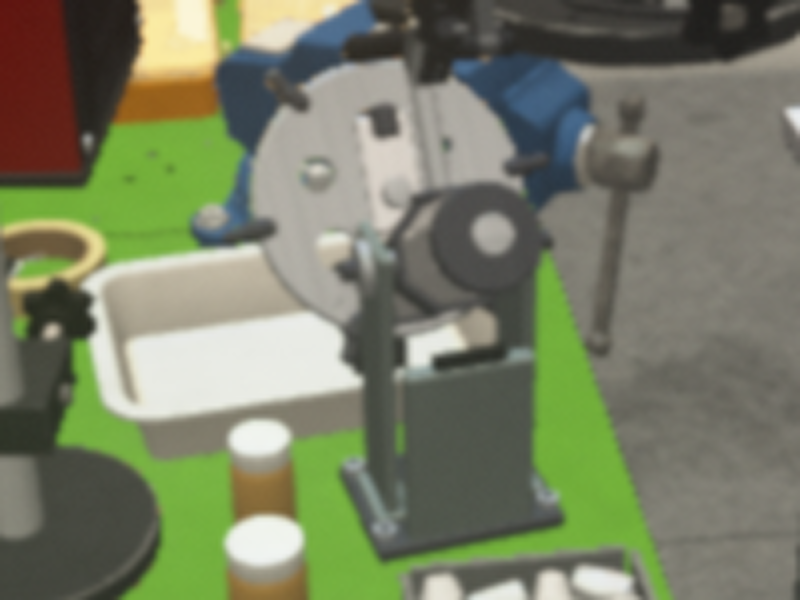

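View pics/top11z.png

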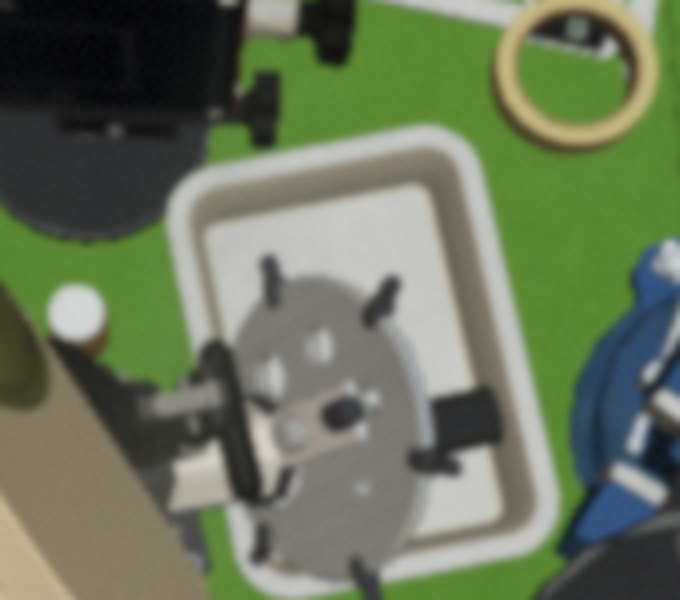

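View pics/wrist11.png

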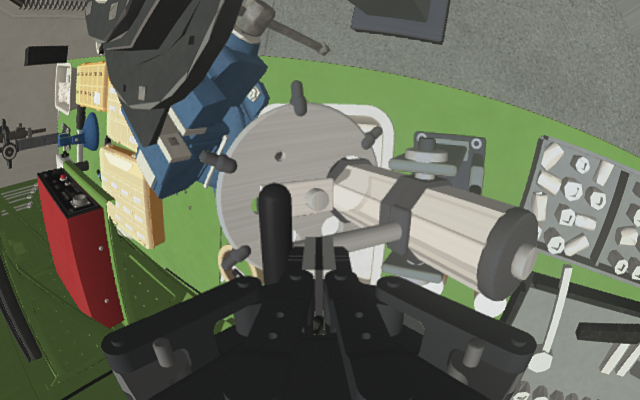

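```bash
python3 -m handwheel '{"xyz":[[0,-0.15,0.15],[0,-0.3,0.3],[0,-0.4,0.4],[0,-0.4,0.4]],"rotation":[[0,0,0],[0,0,0],[0,0,0],[0,0,0]],"claw":[0,0,0,0]}' 30
python3 - <<'E'
from h import *
for n in("wrist","top"): cv2.imwrite(f"pics/{n}12.png",grab_frame(n)[:,:,::-1])
for n,o,f,b in [("top",(300,100),4,(150,170))]:
    a=cv2.imread(f"pics/{n}12.png")[o[1]:o[1]+b[0],o[0]:o[0]+b[1]]
    cv2.imwrite(f"pics/{n}12z.png",cv2.resize(a,None,fx=f,fy=f,interpolation=cv2.INTER_CUBIC)[:600])
t=cam("top")
# dial outline at several q for comparison
for q in(.7,.8,.9):
    u,y,w=frame(q); print(q,[(((proj(t,X)-(300,100))*4).round()) for X in (dial(0,0,q),dial(80,np.pi/2,q),P0-10*u+110*w+38*y,P0-10*u+110*w-38*y)])
E
```

```text
time_s: 12.48
position: [492.1, 319.7, 258.6]
eef_rot: [-2.634, 0.007, -2.938]
ft_force: [-2.2, 8.0, 2.3]
opening: -0.1
0.7 [array([325., 427.]), array([364., 581.]), array([218., 511.]), array([179., 347.])]
0.8 [array([322., 430.]), array([360., 582.]), array([240., 506.]), array([201., 343.])]
0.9 [array([317., 433.]), array([355., 584.]), array([261., 503.]), array([221., 341.])]
```

View pics/top12z.png

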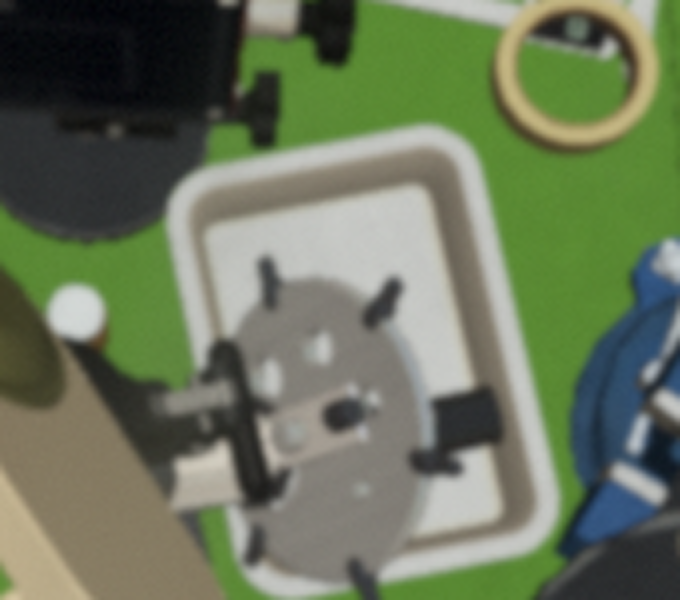

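```bash
python3 -m handwheel '{"xyz":[[0,0,0],[0,0,0],[0,0,0],[0,0,0],[0,0,0],[0,0,0]],"rotation":[[0,0,0],[0,0,0],[0,0,0],[0,0,0],[0,0,0],[0,0,0]],"claw":[0,0,0,0,0,0]}' 30
python3 - <<'E'
from h import *
Rt=tool(30);rows([push(q,back=b) for q,b in ((.8,0),(.7,2),(.6,4),(.5,6),(.4,8),(.3,10),(.2,12),(.1,15),(0,20))],Rt)
cv2.imwrite("pics/top13.png",grab_frame("top")[:,:,::-1])
E
```

```text
time_s: 13.32
position: [491.8, 320.7, 259.5]
eef_rot: [-2.637, 0.008, -2.937]
ft_force: [-1.7, 7.4, 1.6]
opening: 0.2
t 13.32 rotvec deg [1.1 0.6 0. ]
xyz cm [-0.06  0.87 -0.71] world [490.2 331.7 261.5]
xyz cm [-0.07  1.72 -1.56] world [487.9 343.  264.8]
xyz cm [-0.08  2.67 -2.31] world [485.5 354.6 266.7]
xyz cm [-0.08  3.7  -2.93] world [483.1 366.5 267.2]
xyz cm [-0.09  4.81 -3.42] world [480.7 378.3 266.2]
xyz cm [-0.09  5.97 -3.77] world [478.3 389.9 263.6]
xyz cm [-0.1   7.18 -3.99] world [476.  401.3 259.7]
xyz cm [-0.1   8.5  -4.08] world [473.7 413.  254.1]
xyz cm [-0.1  10.02 -4.06] world [471.  426.  246.6]
```

```bash
python3 -m handwheel '{"xyz":[[0,0.9,-0.7],[0,1.7,-1.55],[0,2.7,-2.3],[0,3.7,-2.9],[0,4.8,-3.4],[0,6,-3.75],[0,7.2,-4],[0,8.5,-4.1]],"rotation":[[0,0,0],[0,0,0],[0,0,0],[0,0,0],[0,0,0],[0,0,0],[0,0,0],[0,0,0]],"claw":[0,0,0,0,0,0,0,0]}' 30
python3 -m handwheel '{"xyz":[[0,1,0],[0,2,-0.2],[0,4,-2],[0,6,-5],[1,8,-8],[3,10,-10],[4,12,-11],[4,12,-11]],"rotation":[[0,0,0],[0,0,0],[0,0,0],[0,0,0],[0,0,0],[0,0,0],[0,0,0],[0,0,0]],"claw":[0,0,0,0,0,0,0,0]}' 30
python3 - <<'E'
from h import *
for n in("scene","wrist","top"): cv2.imwrite(f"pics/{n}14.png",grab_frame(n)[:,:,::-1])
for n,o,f,b in [("scene",(230,90),4,(150,200)),("top",(300,100),4,(150,170))]:
    a=cv2.imread(f"pics/{n}14.png")[o[1]:o[1]+b[0],o[0]:o[0]+b[1]]
    cv2.imwrite(f"pics/{n}14z.png",cv2.resize(a,None,fx=f,fy=f,interpolation=cv2.INTER_CUBIC)[:600])
E
```

```text
time_s: 14.38
position: [472.6, 413.6, 253.9]
eef_rot: [-2.637, 0.008, -2.937]
ft_force: [0.4, 0.1, -0.1]
opening: -0.1
time_s: 15.38
position: [399.8, 561.6, 290.9]
eef_rot: [-2.637, 0.008, -2.935]
ft_force: [0.1, 0.2, 0.2]
opening: 0.1
```

View pics/scene14z.png

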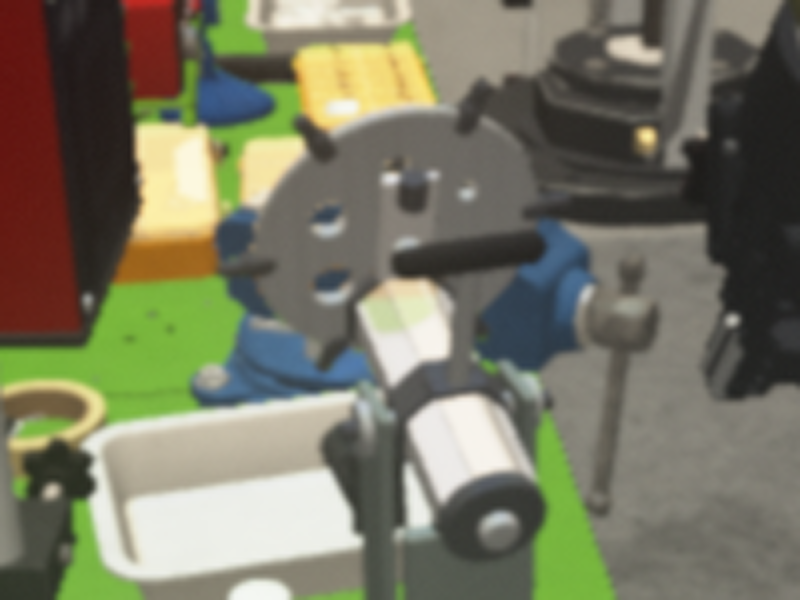

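View pics/top14z.png

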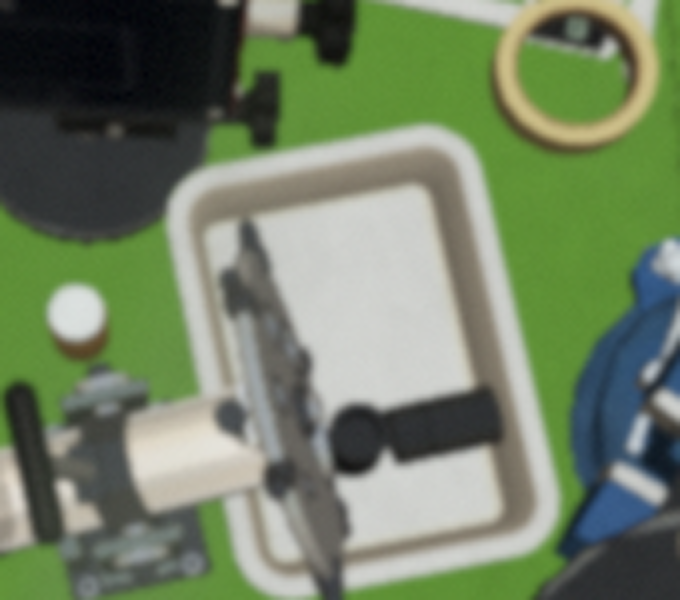

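View pics/wrist14.png

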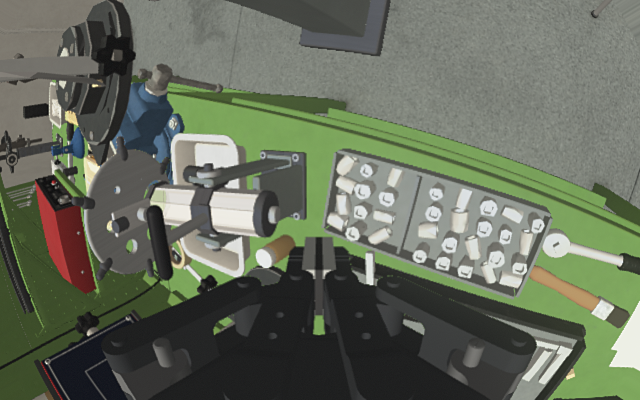

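```bash
python3 - <<'E'
from h import *
a=cv2.imread("pics/scene0.png");b=cv2.imread("pics/scene14.png")
o=(280,105);A=a[105:195,280:400];B=b[105:195,280:400]
d=cv2.absdiff(A,B)
cv2.imwrite("pics/cmp.png",cv2.resize(np.vstack([np.hstack([A,B]),np.hstack([d,d*0])]),None,fx=3.2,fy=3.2,interpolation=cv2.INTER_CUBIC))
for n in("scene","top"):
    pass
a=cv2.imread("pics/scene0.png");r=(265,190)
for nm,(x0,y0,x1,y1) in {"jars":(280,230,312,290),"bar":(325,145,370,165),"tail":(325,190,370,235)}.items():
    T=a[y0:y1,x0:x1];m=cv2.matchTemplate(b[y0-8:y1+8,x0-8:x1+8],T,cv2.TM_CCOEFF_NORMED);print(nm,cv2.minMaxLoc(m)[1::2],"(8,8)=unmoved")
E
```

```text
jars (0.9997372031211853, (8, 8)) (8,8)=unmoved
bar (0.9611551761627197, (8, 8)) (8,8)=unmoved
tail (0.8876477479934692, (8, 8)) (8,8)=unmoved
```

View pics/cmp.png

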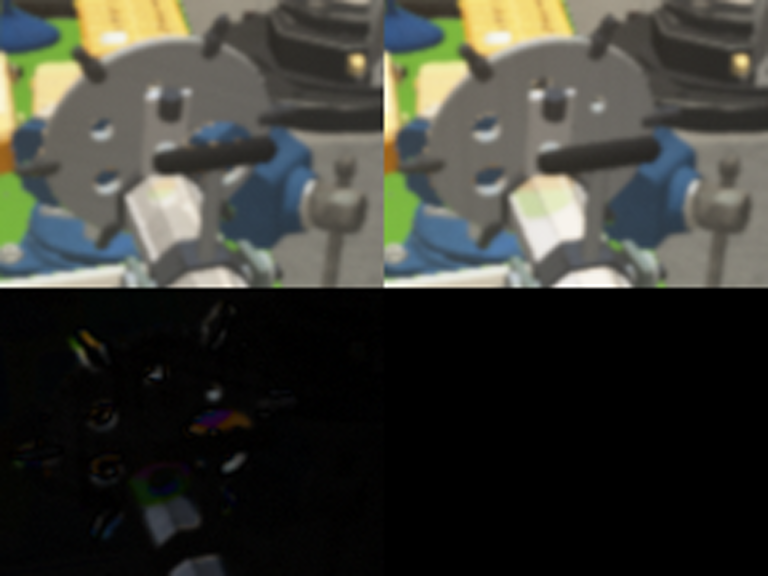

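```bash
python3 - <<'E'
import cv2
a=cv2.imread("pics/wrist14.png")[130:290,60:190]
cv2.imwrite("pics/wrist14z.png",cv2.resize(a,None,fx=3.7,fy=3.7,interpolation=cv2.INTER_CUBIC))
a=cv2.imread("pics/scene14.png")[105:195,275:385]
cv2.imwrite("pics/scene14y.png",cv2.resize(a,None,fx=6.5,fy=6.5,interpolation=cv2.INTER_CUBIC))
E
```

```text
(no output)
```

View pics/wrist14z.png

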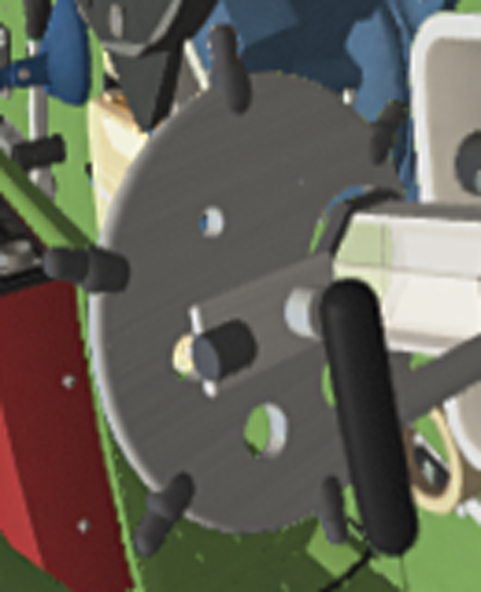

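View pics/scene14y.png

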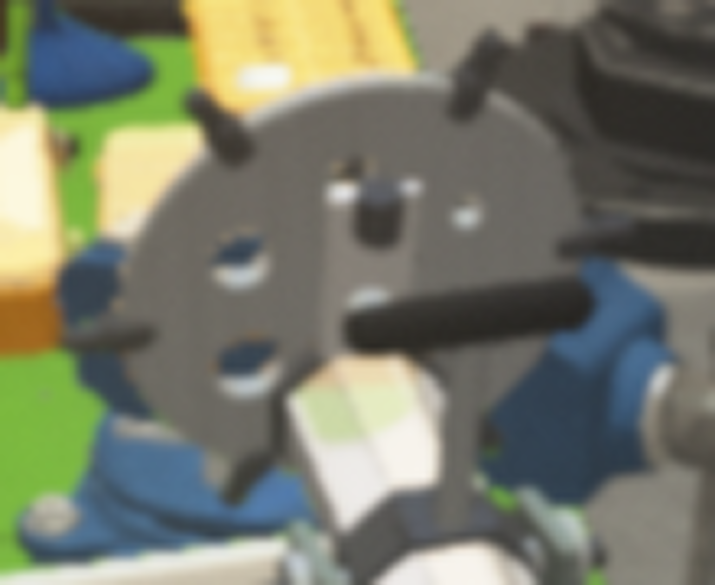

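```bash
python3 - <<'E'
from h import *
s=cam("scene");w=cam("wrist")
W=lambda a,b:(60+a/3.7,130+b/3.7); S=lambda a,b:(275+a/6.5,105+b/6.5)
P={}
for n,a,b in [("P1",(57,263),(490,40)),("P2",(148,546),(197,103)),("P3",(222,37),(628,227)),("P4",(335,535),(70,337))]:
    X,e=tri([ray(s,S(*b)),ray(w,W(*a),True)]);P[n]=X;print(n,X.round(1),np.round(e[0],1))
u,y,wz=frame()
for a,b in(("P4","P3"),("P2","P1")):
    d=P[b]-P[a];print(np.linalg.norm(d),"rot from horizontal deg",np.degrees(np.arctan2(d@wz,d@y)),"yaw",np.degrees(np.arctan2(-d[1],-d[0])))
for n in P:
    v=P[n]-dial(0,0);print(n,"u,y,w",(v@u).round(1),(v@y).round(1),(v@wz).round(1),"ang",np.degrees(np.arctan2(v@y,v@wz)).round(1))
o=ctrl.observe();print(o['time_s'])
E
```

```text
P1 [459.7 281.2 306.2] 0.4
P2 [552.1 299.5 297.9] 1.4
P3 [409.7 254.1 232. ] 1.4
P4 [596.7 281.5 215. ] 1.1
189.6855125128672 rot from horizontal deg 5.773447442991598 yaw 8.329894036136382
94.55015907986288 rot from horizontal deg 4.927595684625327 yaw 11.210029517782889
P1 u,y,w 1.6 39.9 86.2 ang 24.8
P2 u,y,w -0.2 -54.3 78.1 ang -34.8
P3 u,y,w -1.4 94.2 10.3 ang 83.8
P4 u,y,w 4.2 -94.4 -8.8 ang -95.3
15.525
```

```bash
python3 - <<'E'
from h import *
Rt=tool2(30,12);rows([[430,470,420],tipd(-86,130,Rt,off=4),tipd(-86,100,Rt,off=4),tipd(-88,66,Rt,off=4)],Rt)
E
```

```text
t 15.53 rotvec deg [  1.1 -11.5  -0.2]
xyz cm [ -1.07 -14.4   -6.69] world [430 470 420]
xyz cm [-12.26 -26.84   6.27] world [574.7 324.6 367.8]
xyz cm [-12.23 -26.12   9.18] world [576.2 317.  338.8]
xyz cm [-12.4  -25.29  12.48] world [579.9 308.9 305.9]
```

```bash
python3 -m handwheel '{"xyz":[[-0.3,-4,-2.5],[-0.7,-9,-5],[-1.1,-14.4,-6.7],[-4.5,-18,-4],[-8,-22,0.5],[-11,-25.5,4.5],[-12.3,-26.8,6.3],[-12.3,-26.8,6.3]],"rotation":[[0,0,0],[0,0,0],[0,-3,0],[0.5,-6,0],[1,-9,0],[1.1,-11.5,0],[1.1,-11.5,0],[1.1,-11.5,0]],"claw":[0,0,0,0,0,0,0,0]}' 30
python3 - <<'E'
from h import *
Rt=tool2(30,12);rows([tipd(-88,100,Rt,off=4),tipd(-88,66,Rt,off=4)]+[tipd(a,70,Rt,off=4) for a in (-80,-74,-68)],Rt)
E
```

```text
time_s: 16.52
position: [576.2, 322.0, 366.6]
eef_rot: [-2.607, 0.181, -2.842]
ft_force: [0.3, 0.6, -0.3]
opening: -0.6
t 16.52 rotvec deg [-0.1 -0.2 -0.3]
xyz cm [0.45 0.98 2.62] world [578.2 317.4 338.8]
xyz cm [1.12 1.87 5.83] world [579.9 308.9 305.9]
xyz cm [1.83 1.76 5.29] world [571.9 308.3 309.8]
xyz cm [2.41 1.75 5.16] world [566.  307.1 309.8]
xyz cm [3.   1.75 5.04] world [560.1 305.9 309.8]
```

```bash
python3 -m handwheel '{"xyz":[[0.2,0.5,1.3],[0.45,1,2.6],[0.8,1.4,4.2],[1.1,1.85,5.8],[1.4,1.8,5.5],[1.8,1.75,5.3],[1.8,1.75,5.3]],"rotation":[[0,0,0],[0,0,0],[0,0,0],[0,0,0],[0,0,0],[0,0,0],[0,0,0]],"claw":[0,0,0,0,0,0,0]}' 30
python3 - <<'E'
from h import *
cv2.imwrite("pics/scene15.png",grab_frame("scene")[:,:,::-1])
cv2.imwrite("pics/wrist15.png",grab_frame("wrist")[:,:,::-1])
a=cv2.imread("pics/scene15.png")[85:195,275:385];b=cv2.imread("pics/wrist15.png")[140:250,270:380]
cv2.imwrite("pics/s15.png",cv2.resize(np.hstack([a,b]),None,fx=3.6,fy=3.6,interpolation=cv2.INTER_CUBIC))
E
```

```text
time_s: 17.4
position: [571.9, 308.7, 311.0]
eef_rot: [-2.608, 0.183, -2.842]
ft_force: [0.5, -0.5, 0.6]
opening: -0.1
```

View pics/s15.png

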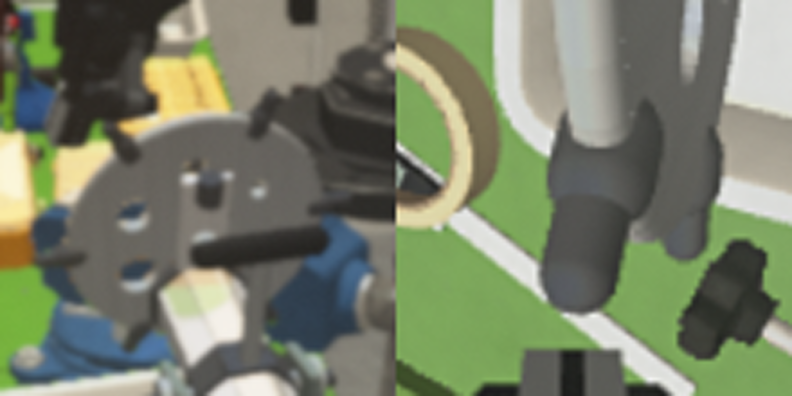

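```bash
python3 -m handwheel '{"xyz":[[0.3,0,-0.1],[0.6,0,-0.25],[0.9,0,-0.4],[1.2,0,-0.55],[1.2,0,-0.55]],"rotation":[[0,0,0],[0,0,0],[0,0,0],[0,0,0],[0,0,0]],"claw":[0,0,0,0,0]}' 30
python3 - <<'E'
from h import *
cv2.imwrite("pics/scene16.png",grab_frame("scene")[:,:,::-1])
cv2.imwrite("pics/wrist16.png",grab_frame("wrist")[:,:,::-1])
a=cv2.imread("pics/scene16.png")[85:195,275:385];b=cv2.imread("pics/wrist16.png")[140:250,270:380]
cv2.imwrite("pics/s16.png",cv2.resize(np.hstack([a,b]),None,fx=3.6,fy=3.6,interpolation=cv2.INTER_CUBIC))
E
```

```text
time_s: 18.12
position: [559.2, 307.5, 313.4]
eef_rot: [-2.608, 0.183, -2.842]
ft_force: [1.5, 1.3, 1.7]
opening: 0.1
```

View pics/s16.png

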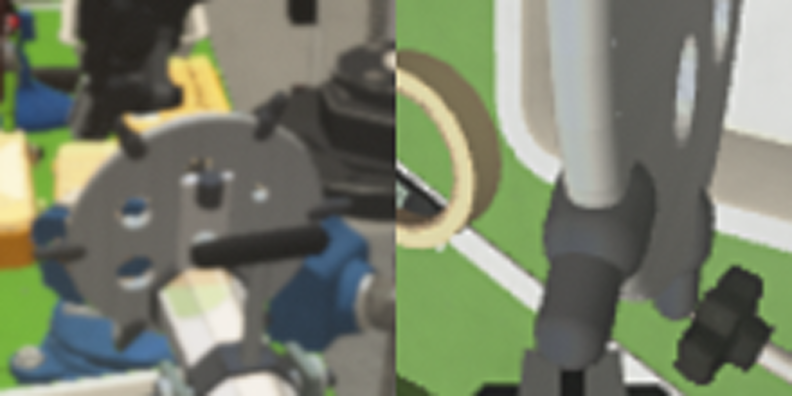

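```bash
python3 -m handwheel '{"xyz":[[0.2,0,-0.1],[0.4,0,-0.2],[0.4,0,-0.2]],"rotation":[[0,0,0],[0,0,0],[0,0,0]],"claw":[0,0,0]}' 30
python3 - <<'E'
from h import *
cv2.imwrite("pics/scene17.png",grab_frame("scene")[:,:,::-1])
a=cv2.imread("pics/scene17.png")[105:195,275:385]
cv2.imwrite("pics/s17.png",cv2.resize(a,None,fx=6.5,fy=6.5,interpolation=cv2.INTER_CUBIC))
E
```

```text
time_s: 18.6
position: [554.6, 307.1, 314.0]
eef_rot: [-2.607, 0.182, -2.842]
ft_force: [1.9, 0.4, 2.0]
opening: 0.5
```

View pics/s17.png

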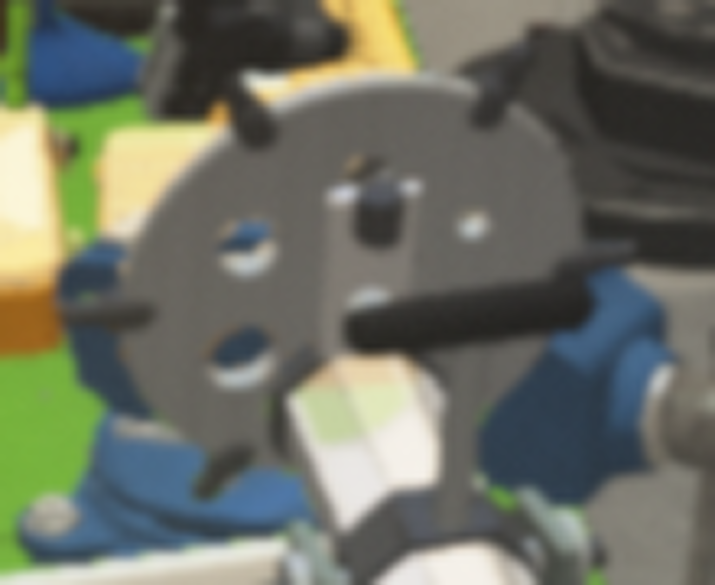

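```bash
python3 -m handwheel '{"xyz":[[-0.6,0,0],[-1.5,0,-0.2],[-1.6,-0.5,-4],[-1,-1,-8],[1,3,-9],[4,9,-9],[6,14,-7],[6,16,-6]],"rotation":[[0,0,0],[0,0,0],[0,0,0],[0,0,0],[0,3,0],[0,6,0],[0,9,0],[0,9,0]],"claw":[0,0,0,0,0,0,0,0]}' 30
python3 -m handwheel '{"xyz":[[0,3,0],[0,6,0],[0,9,0],[0,9,0]],"rotation":[[0,0,0],[0,0,0],[0,0,0],[0,0,0]],"claw":[0,0,0,0]}' 30
python3 - <<'E'
from h import *
for n in("scene","wrist","top"): cv2.imwrite(f"pics/{n}18.png",grab_frame(n)[:,:,::-1])
a=cv2.imread("pics/scene18.png")[105:195,275:385]
cv2.imwrite("pics/s18.png",cv2.resize(a,None,fx=6.5,fy=6.5,interpolation=cv2.INTER_CUBIC))
E
```

```text
time_s: 19.65
position: [452.3, 453.3, 270.1]
eef_rot: [-2.614, 0.04, -2.92]
ft_force: [0.0, -0.1, 0.1]
opening: 0.4
time_s: 20.15
position: [437.2, 530.0, 223.2]
eef_rot: [-2.613, 0.039, -2.919]
ft_force: [0.4, -0.2, -0.5]
opening: -0.5
```

View pics/s18.png

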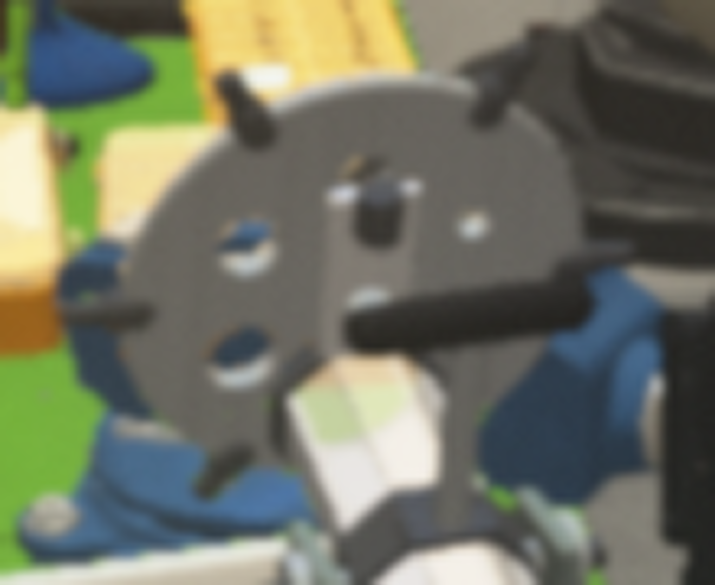

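View pics/wrist18.png

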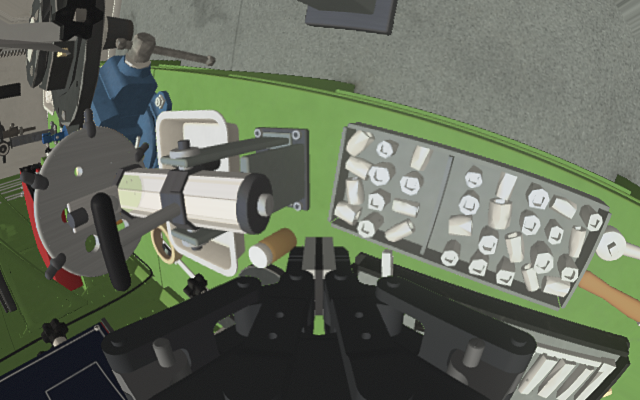

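View pics/top18.png

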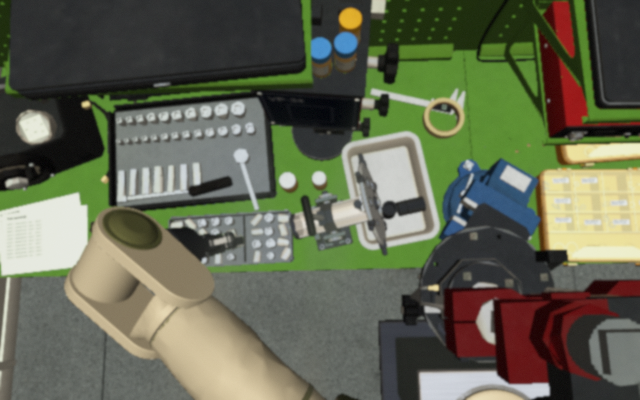

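```bash
python3 - <<'E'
from h import *
s=cam("scene");u,y,w=frame();C=dial(0,0)
def onpl(px):
    o,d=ray(s,px);return o+d*((C-o)@u)/(d@u)
S=lambda a,b:(275+a/6.5,105+b/6.5)
for lab,L in {"t14":[(490,40),(197,103),(628,227),(70,337)],"t18":[(518,53),(228,82),(628,247),(68,312)],"t18holes":[(245,250),(241,358),(471,225)],"t14holes":[(241,263),(248,370),(466,215)]}.items():
    for q in L:
        v=onpl(S(*q))-C;print(lab,np.round([v@y,v@w,np.hypot(v@y,v@w)],1),"ang",np.degrees(np.arctan2(v@y,v@w)).round(1))
E
python3 - <<'E'
import cv2
a=cv2.imread("pics/wrist18.png")[100:300,20:160]
cv2.imwrite("pics/w18.png",cv2.resize(a,None,fx=3,fy=3,interpolation=cv2.INTER_CUBIC))
E
```

```text
t14 [39.3 86.8 95.3] ang 24.4
t14 [-54.2  76.3  93.6] ang -35.4
t14 [95.4  7.5 95.7] ang 85.5
t14 [-95.   -6.8  95.3] ang -94.1
t18 [49.1 80.9 94.6] ang 31.3
t18 [-44.5  82.5  93.8] ang -28.4
t18 [96.5 -0.9 96.5] ang 90.5
t18 [-95.5   3.3  95.6] ang -88.0
t18holes [-37.5  18.6  41.9] ang -63.5
t18holes [-37.7 -25.3  45.4] ang -123.9
t18holes [39.1 16.8 42.6] ang 66.7
t14holes [-38.7  13.7  41. ] ang -70.5
t14holes [-35.1 -30.8  46.7] ang -131.3
t14holes [37.  21.1 42.6] ang 60.3
```

View pics/w18.png

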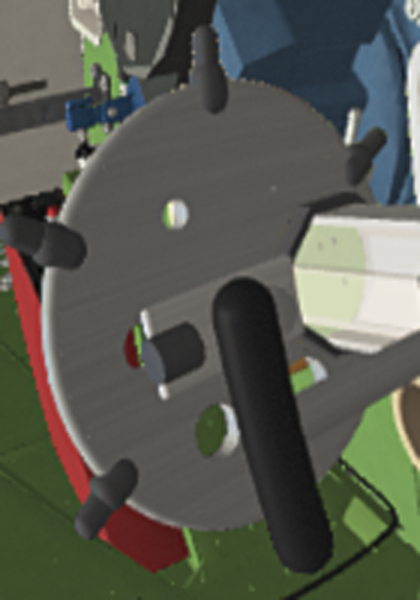

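```bash
python3 - <<'E'
from h import *
a=cv2.imread("pics/top0.png");b=cv2.imread("pics/top18.png")
for nm,(x0,y0,x1,y1) in {"jar":(278,168,300,195),"jar_tall":(308,168,330,192),"tray rim":(390,130,440,200),"bar":(293,194,316,240)}.items():
    m=cv2.matchTemplate(b[y0-6:y1+6,x0-6:x1+6],a[y0:y1,x0:x1],cv2.TM_CCOEFF_NORMED);print(nm,cv2.minMaxLoc(m)[1::2])
z=b[125:255,330:450];cv2.imwrite("pics/tray18.png",cv2.resize(z,None,fx=4.5,fy=4.5,interpolation=cv2.INTER_CUBIC))
E
```

```text
jar (0.999771773815155, (6, 6))
jar_tall (0.9997204542160034, (6, 6))
tray rim (0.9789443612098694, (6, 6))
bar (0.9794009923934937, (6, 6))
```

View pics/tray18.png

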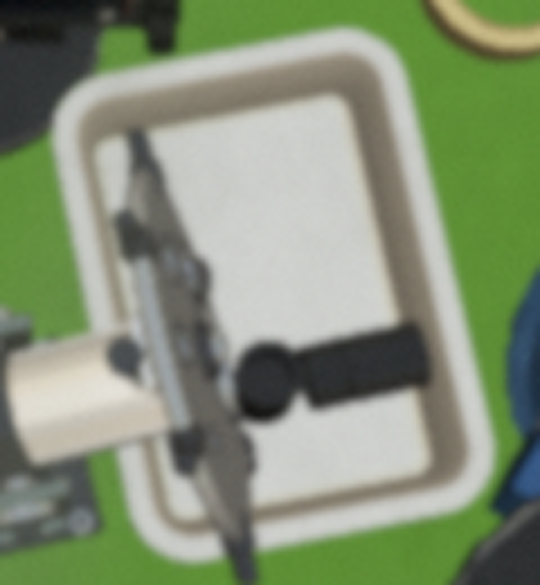

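Both sleeves are in the tray. One lies at about (365,365) in the crop and the other stands at about (265,380). The jars, tray and T-bar are where they were at the start, and the arm is clear of everything.

```bash
python3 -c "
from workcell import ctrl
print(ctrl.observe()['ft_force']); print(ctrl.finish_job())"
```

```text
[ 0.42034851 -0.61768741  0.41763732]
the job is handed in; nothing more can be done
None
```

The job is handed in at about 20 s of the 72 s allowed. Both sleeves are in the tray, the tube is back at rest, and the dial is at the largest opening.

- **Dial:** I read it at 1.047 from the order of the openings and pushed the far top peg one click towards the robot.
- **Tipping:** I pushed the T-bar over to about 0.88 rad, judged from the top camera, and held it about 2.5 s. The force was about 8 N. I then followed it back to rest.
- **Sleeves, jars and tray:** The last top picture shows one sleeve lying in the tray and the other standing upright in it. The jars, the tray and the T-bar match the first pictures, and the fingers never went near the sleeves.
- **One disagreement:** The dial did not settle by itself after the click. Triangulated peg tips put it about 5° short while the tube was tipped, which is about 4 mm at the opening. After the sleeves were out I nudged a peg to centre it. It now measures about 1° off, and it did not move when released. Contact forces read at the end of each move stayed under about 12 N.

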